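# Sort rinsed guard columns and filter cassettes with a tilting drain board

### The arm

A 7-joint arm with a two-finger parallel gripper is mounted at the origin on the work surface. World frame = base frame: x ahead of the robot, y to its left, z up, the work surface at z = 0. Lengths are in m, angles in rad, forces in N, time in s.
With the tool pointing down it reaches from about 0.425 to 0.875 m from the base axis. Payload 4.7 kg.
Tool frame: the origin (TCP) lies on the centre line of the jaws, within the pads' length; the fingertips stand 8 mm ahead of it and the grasp point (between the pads) lies 11 mm behind it; z points along the fingers, y is the direction in which the jaws open and shut (so a half turn about z gives the same grasp; the last joint's range is limited). The gripper opens to 87 mm and grips with 3 to 60 N. Pads are 19 mm wide; open, the fingers measure 117 mm over their backs; the gripper's body (75 mm by 190 mm) begins 51 mm behind the grasp point.
Start: joints at [-1.27, 0.321, -0.07, 1.45, 0.023, 1.371, -0.057], TCP at [0.184, 0.623, 0.231] pointing down, gripper open.
Joint ranges: [-2.86, 2.86], [-0.3, 2.09], [-1.38, 1.24], [0.06, 2.45], [-1.56, 4.7], [0.09, 2.05], [-2.69, 2.69]. Speed limits (rad/s): [2.57, 2.57, 3.14, 3.14, 3.14, 3.14, 3.14].

### API

Orientations are given as a rotation vector (axis times angle).
In Python, from bench import status, optics, order gives the robot as it stands.
- The arm moves only by the tool step_arm, never from a script. Its argument "rows" is a list of rows, each a list of 3 entries, a list of its own where there are three numbers: the turn, a rotation vector about the tool's x, y, z in degrees, then the shift along the tool's x, y, z in mm, then the finger opening in mm, from 0 to 87. A call has 1 to 12 rows; each row shifts and turns the pose as measured when the row begins, along the tool's axes as they then stand; what a row does not reach is not made up. A row lasts 1/12 s, in which the tool goes at most 41.7 mm and 7.16 degrees, less where a joint would pass 70% of its speed; a pose out of reach is approached as far as the arm can. A call is refused whole if a number of a shift passes 41.7 or a number of a turn 7.16, either way. A call with a gripper value outside its range is refused whole. The fingers move at their own pace and stop on an object; "grip_force" is the grip in N (left out, the last holds). Time passes only in rows, so rows that do not move let the fingers close. It gives the time, the measured TCP pose, the force and the opening at its end, in the units of the state.
- status.get_state(): the state, without advancing time (a new reading comes with each control period).
- optics.get_image(name): name is "side" or "top" or "wrist"; returns a dict with "frame" (384x512x3 uint8, red, green, blue), "range_z" (384x512 float32, m along the optical axis (not along the pixel's ray), 0 where there is no reading), "K" (3x3 intrinsics, pixels), "R" (3x3) and "t" (3): a world point X has camera coordinates R X + t. Camera axes: x right, y down, z forward; pixel columns grow to the right and rows downward; lengths in m; the calibration is good to about 2 mm. A picture is of the moment at which its call begins.
- order.close_job(): hands the job in, once; it reports no verdict.
The state is a dict: "time": time; "joint_positions": joint angles; "qd": joint speeds; "joint_torque": joint torques, N m; "position": TCP position; "tool_rot": TCP orientation; "ft_force": force on the tool from outside, world axes, zero at the start; "torque": the same for the moment, N m; "grip_width": opening from 0.0 (shut) to 1.0 (fully open).
Only numpy, scipy, OpenCV 4.12 (cv2) and the standard library are available. Lean on these libraries where they do the work, as an engineer would, in place of code of your own. Each camera call takes 0.05 s, during which the arm holds its last target.

### The job

Sort the rinsed parts that lie mixed on the drain board: turn the orange latch knob clockwise past its click to free the board, then lift the board by its red tab until every round white guard column has rolled down into the catch trough while the flat yellow cassettes stay on the board. After that put every column into the blue bin and every cassette into the yellow bin, lower the board fully and turn the latch back past its click so that it holds the board down again. Leave the glassware, bottles and screwdriver standing where they are.

Things in the scene. Friction and masses are not known exactly. Their poses are not given: they have to be found in the camera images.
- hinge (a point): Middle of the drain board's hinge line, 45 mm above the bench, at the board's lower (trough) edge. Its own x axis runs along the hinge; its own y axis points, level, from the hinge across the board to the red tab; z up. The station (aluminium foot 240 x 448 mm, 6 mm thick, fixed to the bench) carries, in the order of growing y in this frame, the trough, the board, then the tab and the latch.
- board (a joint): Tilt of the grey drain board about its hinge in rad: 0 = lying level, grows as the tab end is lifted, stop at 0.37. A stiff hinge: the board stays where it is left; lifting or lowering it by the tab takes about 5 to 12 N. Cassettes do not slide at any tilt up to the stop. Held at 0 while the latch is locked.
- board_mid (a point): Centre of the board's upper face (200 mm along the hinge x 268 mm from hinge to tab end; 45 mm above the bench when level; rims 5 mm high along its two sides). Moves and tilts with the board, axes like those of hinge when level.
- board_tab (a point): Grip point of the red tab that stands up at the end of the board: 24 mm wide along the hinge direction (pinch it this way), 14 mm thick, rising from the board's upper face to 45 mm above it. This point lies 28 mm above the face's plane, 285 mm from the hinge line and 40 mm to the +x side of the middle (hinge frame). Moves and tilts with the board.
- latch (a joint): Latch knob angle in rad, growing clockwise seen from above: 0 = locked (its steel arm points over the board), 1.571 = free. A detent: it rests at either end only, resists up to about 0.2 N m and snaps over the middle (0.785) to the nearer end.
- latch_grip (a point): Grip point on the vertical axis of the orange latch knob, 82 mm above the bench. The knob's grip is an upright bar 46 mm long (own y of this point), 14 mm thick (own x, pinch it this way), from 56 to 98 mm above the bench; below it at 48 to 56 mm is a black disc 42 mm across and the steel arm, 54 mm long from the axis along this point's own -y. The point turns with the knob.
- trough (a point): Centre of the catch trough's floor, 6 mm above the bench; axes like those of hinge. Floor 228 mm along x, 100 mm along y; wall on the -y side 54 mm higher than the floor, the two end sills at x = +-114 mm only 8 mm higher, and on the +y side the board's hinge edge 39 mm above the floor.
- blue_bin_in (a point): Open blue bin fixed on the bench, outside 240 (own x) x 160 (own y) x 50 mm high, walls and floor 5 mm. Point: centre of its inner floor, 5 mm above the bench. Which side of the bench it stands on varies.
- yellow_bin_in (a point): Open yellow bin fixed on the bench, outside 240 (own x) x 160 (own y) x 50 mm high, walls and floor 5 mm. Point: centre of its inner floor, 5 mm above the bench. Which side of the bench it stands on varies.
- column1_center (a point): Guard column 1: white cylinder with blue bands at both ends, 36 mm in diameter, 62 mm long, about 90 g, free to roll (starts rolling on a slope of about 0.12 rad). Point: its centre (18 mm above whatever it lies on); its own x axis runs along the cylinder. It can be pinched end to end (62 mm) or across its diameter where there is room. May be absent (None).
- column2_center (a point): Guard column 2: white cylinder with blue bands at both ends, 36 mm in diameter, 62 mm long, about 90 g, free to roll (starts rolling on a slope of about 0.12 rad). Point: its centre (18 mm above whatever it lies on); its own x axis runs along the cylinder. It can be pinched end to end (62 mm) or across its diameter where there is room. May be absent (None).
- column3_center (a point): Guard column 3: white cylinder with blue bands at both ends, 36 mm in diameter, 62 mm long, about 90 g, free to roll (starts rolling on a slope of about 0.12 rad). Point: its centre (18 mm above whatever it lies on); its own x axis runs along the cylinder. It can be pinched end to end (62 mm) or across its diameter where there is room. May be absent (None).
- cassette1_center (a point): Filter cassette 1: flat yellow block 70 (own x) x 36 (own y) x 18 mm, about 70 g, which lies flat and does not slide on the tilted board. Point: its centre, 9 mm above what it lies on. May be absent (None).
- cassette2_center (a point): Filter cassette 2: flat yellow block 70 (own x) x 36 (own y) x 18 mm, about 70 g, which lies flat and does not slide on the tilted board. Point: its centre, 9 mm above what it lies on. May be absent (None).
- cassette3_center (a point): Filter cassette 3: flat yellow block 70 (own x) x 36 (own y) x 18 mm, about 70 g, which lies flat and does not slide on the tilted board. Point: its centre, 9 mm above what it lies on. May be absent (None).
- beaker_mark (a point): Glass beaker, 72 mm across, 95 mm high, standing on the bench; a bystander to be left alone. Point: on its axis, half-way up.
- small_beaker_mark (a point): Small glass beaker, 48 mm across, 55 mm high, standing on the bench; a bystander to be left alone. Point: on its axis, half-way up.
- reagent_mark (a point): White plastic bottle with a red cap, 68 mm across, 150 mm high; a bystander to be left alone. Point: on its axis, half-way up.
- jar_mark (a point): Amber glass jar, 60 mm across, 80 mm high; a bystander to be left alone. Point: on its axis, half-way up.
- screwdriver_mark (a point): Screwdriver 170 mm long lying on the bench; a bystander to be left alone. Point: on it, 12 mm above its underside.
Not all that is in view belongs to the job. What is shaped like the part that bears cassette1_center but purple or turquoise is not meant.

How it is judged:
On the way, in this order (a step that is already met when the one before it is completed fails the run):
1. the latch has clicked over to free (value of joint latch above 1.3 rad), for 0.2 s.
2. the board is tilted up, every column lies in the trough and every cassette is still on the board (value of joint board above 0.15 rad and x of column1_center in the frame of trough between -0.12 and 0.12 m and y of column1_center in the frame of trough between -0.06 and 0.06 m and z of column1_center in the frame of trough between 0 and 0.06 m and x of column2_center in the frame of trough between -0.12 and 0.12 m and y of column2_center in the frame of trough between -0.06 and 0.06 m and z of column2_center in the frame of trough between 0 and 0.06 m and x of column3_center in the frame of trough between -0.12 and 0.12 m and y of column3_center in the frame of trough between -0.06 and 0.06 m and z of column3_center in the frame of trough between 0 and 0.06 m and x of cassette1_center in the frame of board_mid between -0.11 and 0.11 m and y of cassette1_center in the frame of board_mid between -0.145 and 0.145 m and z of cassette1_center in the frame of board_mid between 0 and 0.03 m and x of cassette2_center in the frame of board_mid between -0.11 and 0.11 m and y of cassette2_center in the frame of board_mid between -0.145 and 0.145 m and z of cassette2_center in the frame of board_mid between 0 and 0.03 m and x of cassette3_center in the frame of board_mid between -0.11 and 0.11 m and y of cassette3_center in the frame of board_mid between -0.145 and 0.145 m and z of cassette3_center in the frame of board_mid between 0 and 0.03 m), for 0.2 s.
At the end, for the whole second after the job is handed in: Every column present lies at rest (under 0.03 m/s) inside the blue bin and every cassette present inside the yellow bin (centre within the walls and less than 65 mm above the bin's floor), released; the board is down (tilt under 0.03 rad) and the latch is locked (under 0.2 rad) (value of joint latch below 0.2 rad and value of joint board below 0.03 rad and x of column1_center in the frame of blue_bin_in between -0.117 and 0.117 m and y of column1_center in the frame of blue_bin_in between -0.077 and 0.077 m and z of column1_center in the frame of blue_bin_in between 0 and 0.065 m and linear speed of each of column1, column2, column3 below 0.03 m/s and contact force between the fingers and column1 below 0.1 N and x of column2_center in the frame of blue_bin_in between -0.117 and 0.117 m and y of column2_center in the frame of blue_bin_in between -0.077 and 0.077 m and z of column2_center in the frame of blue_bin_in between 0 and 0.065 m and contact force between the fingers and column2 below 0.1 N and x of column3_center in the frame of blue_bin_in between -0.117 and 0.117 m and y of column3_center in the frame of blue_bin_in between -0.077 and 0.077 m and z of column3_center in the frame of blue_bin_in between 0 and 0.065 m and contact force between the fingers and column3 below 0.1 N and x of cassette1_center in the frame of yellow_bin_in between -0.117 and 0.117 m and y of cassette1_center in the frame of yellow_bin_in between -0.077 and 0.077 m and z of cassette1_center in the frame of yellow_bin_in between 0 and 0.065 m and contact force between the fingers and cassette1 below 0.1 N and x of cassette2_center in the frame of yellow_bin_in between -0.117 and 0.117 m and y of cassette2_center in the frame of yellow_bin_in between -0.077 and 0.077 m and z of cassette2_center in the frame of yellow_bin_in between 0 and 0.065 m and contact force between the fingers and cassette2 below 0.1 N and x of cassette3_center in the frame of yellow_bin_in between -0.117 and 0.117 m and y of cassette3_center in the frame of yellow_bin_in between -0.077 and 0.077 m and z of cassette3_center in the frame of yellow_bin_in between 0 and 0.065 m and contact force between the fingers and cassette3 below 0.1 N); the robot touches nothing.
It fails at once if a bystander is moved more than 40 mm or knocked over (distance of any of beaker_mark, small_beaker_mark, reagent_mark, jar_mark, screwdriver_mark from where it was at the start of the episode above 0.04 m).
Of column1, column2, column3 only 2 to 3 are there at a start; the rules pass over those that are not, and their reading is None.
Of cassette1, cassette2, cassette3 only 2 to 3 are there at a start; the rules pass over those that are not, and their reading is None.
At some moment in a run one of cassette1, cassette2, cassette3 may be knocked a few centimetres aside while the robot is not near it.
Once in a run the grip may slacken for a moment while it holds something.
It also fails if it takes over 210 s, if anything falls off the work surface, if the arm or the gripper's body presses on something with over 40 N, if the wrist force passes 120 N, or if a joint passes its speed limit or range.

## Working session

There is one attempt and no reset: what is moved stays moved. The work goes in short steps, Python scripts to look and compute and a tool call to move; the robot and the scene stay as the last step left them, time stands still between calls to the robot, and variables do not carry over. Pictures are saved under pics/ and viewed, and the job is handed in when it is done.

Besides the shell and the picture viewer there is one more tool, called after "Emit:" as name(argument=value, ...) on one line, values as JSON. step_arm: Moves the arm, as the interface text tells. Its arguments: {"type":"object","properties":{"rows":{"type":"array"},"grip_force":{"type":"number"}},"required":["rows"]}

```bash
ls; mkdir -p pics
cat > h.py <<'E'
import numpy as np, cv2
from bench import status, optics, order
from scipy.spatial.transform import Rotation as R
def snap(n,fn):
    d=optics.get_image(n); cv2.imwrite('pics/%s.png'%fn,d['frame'][:,:,::-1]); np.savez('%s.npz'%fn,**d); return d
def world(d,u,v,z=None):
    K,Rm,t=d['K'],d['R'],d['t']
    if z is None: z=float(d['range_z'][int(v),int(u)])
    c=np.linalg.inv(K)@np.array([u,v,1])*z
    return Rm.T@(c-t)
def atz(d,u,v,h):
    K,Rm,t=d['K'],d['R'],d['t']
    r=Rm.T@(np.linalg.inv(K)@np.array([u,v,1])); o=-Rm.T@t
    return o+r*(h-o[2])/r[2]
def st():
    s=status.get_state(); print('t',round(s['time'],2),'p',np.round(s['position'],4),'rv',np.round(s['tool_rot'],3),'F',np.round(s['ft_force'],1),'g',round(s['grip_width'],3)); return s
E
python3 - <<'E'
from h import *
s=st();print(R.from_rotvec(s['tool_rot']).as_matrix().round(3))
for n in ['side','top','wrist']:
    d=snap(n,n+'0'); print(n,(-d['R'].T@d['t']).round(3),d['K'].round(1).tolist(), d['R'].round(3).tolist())
    cv2.imwrite(f'pics/{n}0b.png',cv2.resize(d['frame'][:,:,::-1],(800,600)))
E
```

```text
pics
t 0.0 p [0.1837 0.6229 0.2295] rv [-4.490e-01 -3.109e+00  3.000e-03] F [ 0.  -0.2  0. ] g 1.001
[[-0.959  0.283 -0.   ]
 [ 0.283  0.959 -0.002]
 [-0.    -0.002 -1.   ]]
side [0.496 0.837 1.056] [[461.9, 0.0, 257.1], [0.0, 461.9, 190.9], [0.0, 0.0, 1.0]] [[-0.999, -0.04, -0.009], [-0.025, 0.779, -0.626], [0.032, -0.625, -0.78]]
top [0.332 0.033 1.136] [[352.0, 0.0, 254.4], [0.0, 352.0, 195.8], [0.0, 0.0, 1.0]] [[0.161, -0.987, 0.005], [-0.962, -0.157, -0.225], [0.222, 0.032, -0.974]]
wrist [0.105 0.646 0.384] [[278.9, 0.0, 254.8], [0.0, 278.9, 195.0], [0.0, 0.0, 1.0]] [[0.284, 0.959, -0.002], [0.916, -0.27, 0.297], [0.285, -0.086, -0.955]]
```

View pics/side0b.png

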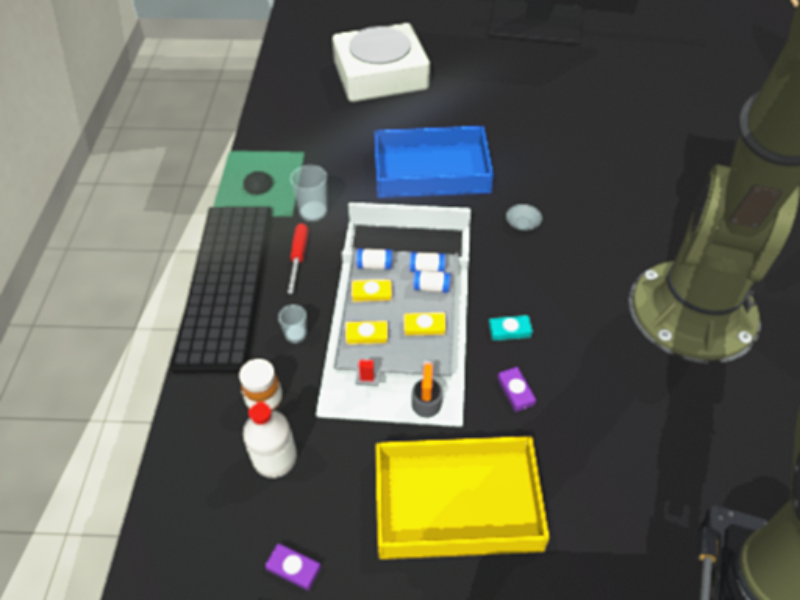

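View pics/top0b.png

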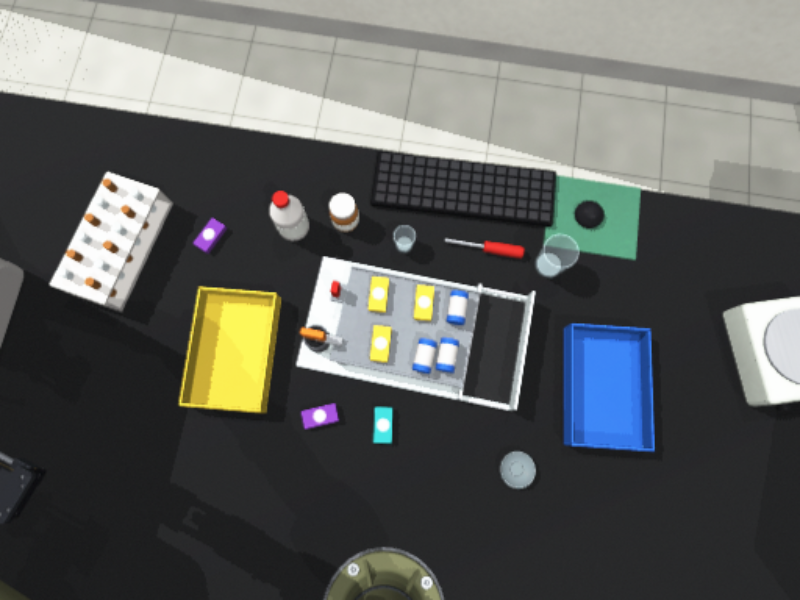

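View pics/wrist0b.png

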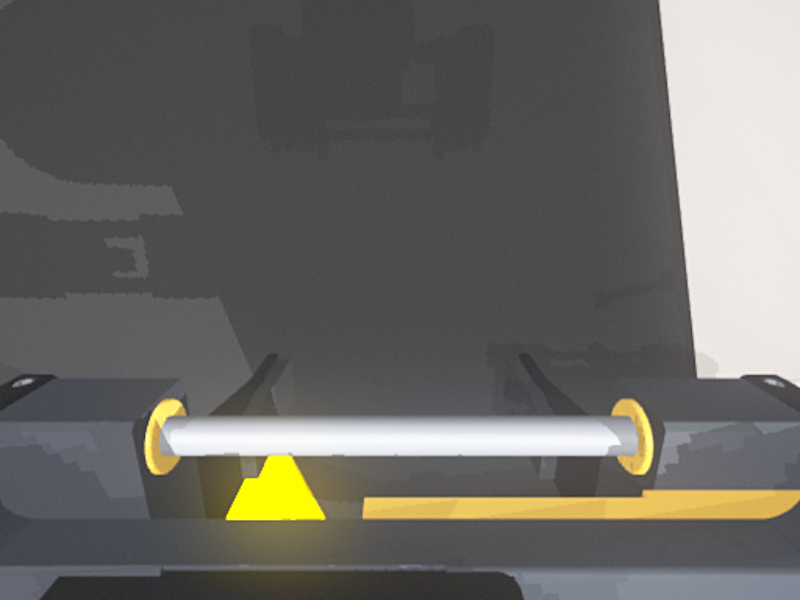

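Run:
```python
from h import *
d=dict(np.load('top0.npz')); f=d['frame'][:,:,::-1]
c=f[160:265,185:350]; cv2.imwrite('pics/topc.png',cv2.resize(c,None,fx=4.8,fy=4.8,interpolation=cv2.INTER_CUBIC))
d=dict(np.load('side0.npz')); f=d['frame'][:,:,::-1]
c=f[125:275,200:305]; cv2.imwrite('pics/sidec.png',cv2.resize(c,None,fx=4,fy=4,interpolation=cv2.INTER_CUBIC))
for n in ['top','side']:
    d=dict(np.load(n+'0.npz'));f=d['frame'];K,Rm,t=d['K'],d['R'],d['t']
    v,u=np.mgrid[:384,:512]; z=d['range_z']
    P=np.stack([(u-K[0,2])/K[0,0]*z,(v-K[1,2])/K[1,1]*z,z],-1)-t; P=P@Rm
    hsv=cv2.cvtColor(f,cv2.COLOR_RGB2HSV); H,S,V=[hsv[...,i].astype(int) for i in range(3)]
    for nm,m in {'yellow':(abs(H-27)<6)&(S>150)&(V>120),'blue':(abs(H-109)<8)&(S>150)&(V>80),'red':((H<4)|(H>176))&(S>170)&(V>120),'orange':(abs(H-12)<6)&(S>180)&(V>150)}.items():
        m=m&(z>0); k,l,stt,_=cv2.connectedComponentsWithStats(m.astype(np.uint8))
        for i in range(1,k):
            if stt[i,4]<12: continue
            Q=P[l==i]; Q=Q[Q[:,2]>np.percentile(Q[:,2],50)-.012]
            (cx,cy),(a,b),an=cv2.minAreaRect((Q[:,:2]*1000).astype(np.float32))
            print(n,nm,stt[i].tolist(),'mean',Q.mean(0).round(4),'rect',round(cx),round(cy),round(a),round(b),round(an),'zmax',Q[:,2].max().round(3))
```

```text
top yellow [236, 177, 13, 23, 166] mean [0.5941 0.1101 0.0634] rect 596 111 67 35 3 zmax 0.069
top yellow [114, 183, 66, 81, 3936] mean [0.4456 0.3919 0.0123] rect 448 398 253 183 5 zmax 0.056
top yellow [265, 183, 13, 22, 166] mean [0.5914 0.018  0.0633] rect 594 18 68 35 4 zmax 0.069
top yellow [237, 209, 13, 23, 176] mean [0.4964 0.0895 0.0634] rect 498 90 67 35 3 zmax 0.068
top blue [288, 186, 11, 5, 31] mean [ 0.6193 -0.048   0.0795] rect 619 -49 30 9 87 zmax 0.084
top blue [286, 202, 11, 6, 52] mean [ 0.5667 -0.0473  0.0766] rect 568 -48 32 10 89 zmax 0.084
top blue [361, 207, 58, 82, 4483] mean [ 0.492  -0.3791  0.0139] rect 497 -383 254 185 5 zmax 0.056
top blue [268, 217, 11, 5, 33] mean [ 0.5122 -0.0008  0.0789] rect 512 -1 32 9 82 zmax 0.084
top blue [282, 216, 11, 5, 32] mean [ 0.5218 -0.0426  0.0783] rect 522 -43 32 10 80 zmax 0.083
top blue [264, 233, 12, 6, 46] mean [0.4607 0.0029 0.0772] rect 461 3 34 9 86 zmax 0.085
top blue [279, 233, 12, 5, 47] mean [ 0.4696 -0.0416  0.0774] rect 470 -42 34 9 88 zmax 0.084
top red [174, 122, 10, 11, 84] mean [0.7312 0.3229 0.1501] 
[... 1040 characters left out ...]
   0.0773] rect 517 -22 11 74 10 zmax 0.085
side blue [281, 162, 3, 11, 26] mean [ 0.4688 -0.036   0.0766] rect 470 -39 6 31 1 zmax 0.083
side blue [284, 175, 4, 12, 35] mean [0.4597 0.0102 0.0776] rect 459 9 24 8 81 zmax 0.086
side red [186, 143, 10, 25, 164] mean [ 0.7463 -0.1275  0.0238] rect 747 -132 23 84 1 zmax 0.031
side red [230, 231, 9, 12, 99] mean [0.5878 0.2    0.0844] rect 588 198 21 14 1 zmax 0.094
side red [159, 258, 14, 13, 136] mean [0.7284 0.3268 0.15  ] rect 729 326 27 27 24 zmax 0.156
side orange [270, 240, 7, 17, 61] mean [0.4885 0.2397 0.0834] rect 486 235 22 11 62 zmax 0.102
side orange [157, 247, 18, 11, 69] mean [0.7584 0.2396 0.0541] rect 741 261 41 91 33 zmax 0.153
```

View pics/topc.png

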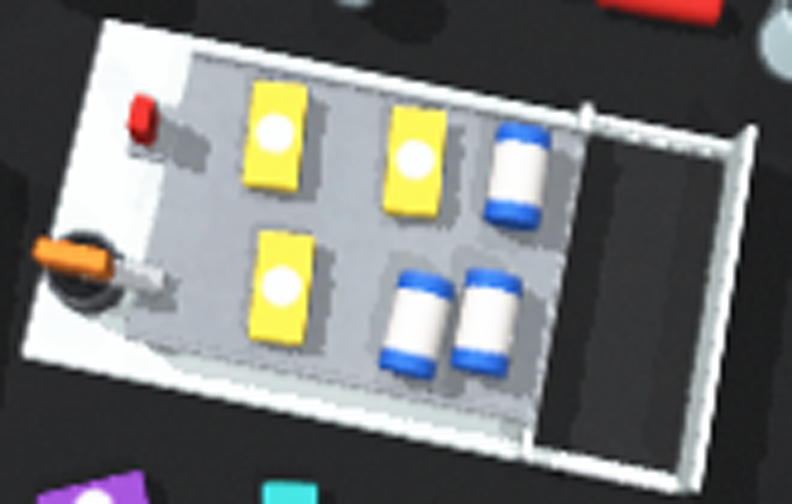

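View pics/sidec.png

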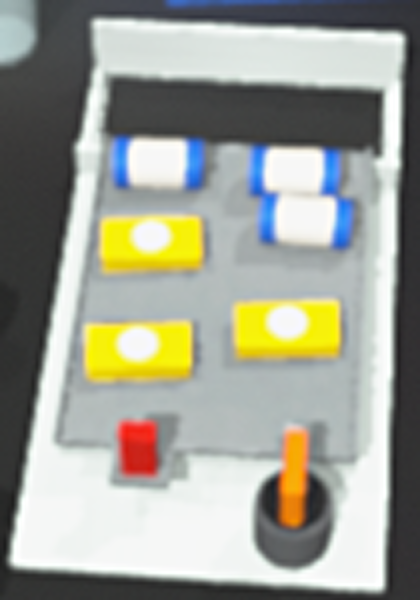

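```bash
cat >> h.py <<'E'
def cloud(d):
    K,Rm,t=d['K'],d['R'],d['t']; v,u=np.mgrid[:384,:512]; z=d['range_z']
    return (np.stack([(u-K[0,2])/K[0,0]*z,(v-K[1,2])/K[1,1]*z,z],-1)-t)@Rm
E
python3 - <<'E'
from h import *
for n in ['top','side']:
    d=dict(np.load(n+'0.npz'));P=cloud(d);f=d['frame']
    hsv=cv2.cvtColor(f,cv2.COLOR_RGB2HSV); H,S,V=[hsv[...,i].astype(int) for i in range(3)]
    Z=P[...,2]
    for nm,m in {'ybin':(abs(H-27)<6)&(S>150)&(P[...,1]>.25)&(Z>.046)&(Z<.06),'bbin':(abs(H-109)<8)&(S>150)&(P[...,1]<-.2)&(Z>.046)&(Z<.06),
       'endwall':(S<60)&(Z>.055)&(Z<.066)&(P[...,1]<-.1)&(P[...,1]>-.25)&(P[...,0]<.66)&(P[...,0]>.35)}.items():
        Q=(P[m][:,:2]*1000).astype(np.float32); print(n,nm,len(Q),np.round(cv2.minAreaRect(Q)[0],1),np.round(cv2.minAreaRect(Q)[1:][0],1),cv2.minAreaRect(Q)[2], Q.mean(0))
    # foot white pts z~6mm
    m=(abs(Z-.006)<.004)&(S<50)&(V>130)&(P[...,0]>.35)&(P[...,0]<.72)&(abs(P[...,1])<.3)
    Q=(P[m][:,:2]*1000).astype(np.float32); print('foot',len(Q),cv2.minAreaRect(Q))
    # orange tops
    m=(abs(H-12)<6)&(S>150)&(Z>.06)&(P[...,0]<.6); Q=P[m]; print('orange',Q.min(0).round(3),Q.max(0).round(3)); Q=Q[Q[:,2]>.094]; r=cv2.minAreaRect((Q[:,:2]*1000).astype(np.float32)); print(len(Q),r)
    m=((H<4)|(H>176))&(S>150)&(Z>.085)&(P[...,0]<.65)&(P[...,0]>.5); Q=P[m];r=cv2.minAreaRect((Q[:,:2]*1000).astype(np.float32)); print('tab',len(Q),r)
E
```

```text
top ybin 450 [443.8 387. ] [240.1 160.9] 4.456630229949951 [442.7946  388.44666]
top bbin 456 [ 491.9 -372.3] [240.1 161.7] 5.216493606567383 [ 491.81143 -377.40268]
top endwall 176 [ 534.7 -192.9] [  7.2 238.9] 87.5687026977539 [ 534.21735 -192.6245 ]
foot 1822 ((544.2611694335938, 22.345184326171875), (462.0699768066406, 245.09085083007812), 87.9672622680664)
orange [0.332 0.033 0.063] [0.599 0.728 1.136]
112 ((487.1775817871094, 370.01763916015625), (733.4312133789062, 111.30533599853516), 73.94953155517578)
tab 28 ((591.0848388671875, 195.79550170898438), (19.94810676574707, 11.99658489227295), 4.308838367462158)
side ybin 843 [439.4 385.9] [240.3 163.2] 4.640732288360596 [438.5561 391.7272]
side bbin 348 [ 489.1 -373.2] [241.4 167.9] 6.150939464569092 [ 487.0687  -368.07214]
side endwall 207 [ 532.  -194.2] [ 16.  234.8] 88.13397216796875 [ 531.4274  -192.85182]
foot 2899 ((572.2135620117188, -4.52978515625), (514.7103881835938, 308.6648864746094), 87.85831451416016)
orange [0.483 0.201 0.061] [0.496 0.837 1.056]
31 ((489.7723388671875, 519.0057373046875), (635.4738159179688, 12.758109092712402), 89.94921875)
tab 43 ((588.294189453125, 197.09375), (12.574406623840332, 21.733381271362305), 85.33383178710938)
```

```bash
cat >> h.py <<'E'
def tm(yaw,tilt=0,hyaw=-2.2):
    a=np.radians(yaw); M=np.array([[-np.sin(a),np.cos(a),0],[np.cos(a),np.sin(a),0],[0,0,-1]]).T
    if tilt: 
        h=np.radians(hyaw); M=R.from_rotvec(tilt*np.array([np.cos(h),np.sin(h),0])).as_matrix()@M
    return M
def go(p,yaw=None,tilt=0,M=None):
    s=st(); A=R.from_rotvec(s['tool_rot']).as_matrix()
    d=A.T@(np.array(p)-s['position'])*1000
    print('shift tool mm',d.round(1),'rows',np.ceil(np.linalg.norm(d)/40))
    if M is None and yaw is not None: M=tm(yaw,tilt)
    if M is not None:
        print('turn deg',np.degrees(R.from_matrix(A.T@M).as_rotvec()).round(2),'shift in NEW axes',(M.T@(np.array(p)-s['position'])*1000).round(1))
    print('yaw',np.degrees(np.arctan2(A[1,1],A[0,1])).round(2),'q',np.round(s['joint_positions'],2))
E
python3 -c "
from h import *
go([.49,.221,.20],-2.2)"
```

```text
t 0.15 p [0.1838 0.623  0.2297] rv [-4.490e-01 -3.109e+00  2.000e-03] F [-0.1 -0.6  0.2] g 1.0
shift tool mm [-407.4 -299.    30.2] rows 13.0
turn deg [-7.000e-02  6.000e-02  7.577e+01] shift in NEW axes [-390.   321.4   29.7]
yaw 73.57 q [-1.27  0.32 -0.07  1.45  0.02  1.37 -0.06]
```

Emit:
step_arm(rows=[[[0, 0, 0], [-31, -23, 2], 45], [[0, 0, 0], [-31, -23, 2], 45], [[0, 0, 0], [-31, -23, 2], 45], [[0, 0, 0], [-31, -23, 2], 45], [[0, 0, 0], [-31, -23, 2], 45], [[0, 0, 0], [-31, -23, 2], 45], [[0, 0, 0], [-31, -23, 2], 45], [[0, 0, 0], [-31, -23, 2], 45], [[0, 0, 0], [-31, -23, 2], 45], [[0, 0, 0], [-31, -23, 2], 45], [[0, 0, 0], [-31, -23, 2], 45], [[0, 0, 0], [-31, -23, 2], 45]])

```text
time: 1.15
position: [0.465, 0.2464, 0.1983]
tool_rot: [-0.413, -3.106, 0.002]
ft_force: [0.8, 1.1, 0.0]
grip_width: 0.521
```

Emit:
step_arm(rows=[[[0, 0, 7], [0, 0, 0], 45], [[0, 0, 7], [0, 0, 0], 45], [[0, 0, 7], [0, 0, 0], 45], [[0, 0, 7], [0, 0, 0], 45], [[0, 0, 7], [0, 0, 0], 45], [[0, 0, 7], [0, 0, 0], 45], [[0, 0, 7], [0, 0, 0], 45], [[0, 0, 7], [0, 0, 0], 45], [[0, 0, 7], [0, 0, 0], 45], [[0, 0, 7], [0, 0, 0], 45], [[0, 0, 6], [0, 0, 0], 45]])

```text
time: 2.07
position: [0.4709, 0.23, 0.195]
tool_rot: [-2.283, -2.155, 0.021]
ft_force: [-0.1, 0.3, 0.4]
grip_width: 0.519
```

```bash
python3 -c "
from h import *
go([.49,.221,.17],-2.2)
d=snap('wrist','w1');cv2.imwrite('pics/w1b.png',cv2.resize(d['frame'][:,:,::-1],(800,600)))"
```

```text
t 2.07 p [0.4709 0.23   0.195 ] rv [-2.283 -2.155  0.021] F [-0.1  0.3  0.4] g 0.519
shift tool mm [-7.7 19.9 24.9] rows 1.0
turn deg [-0.61  0.46 -1.11] shift in NEW axes [-8.2 19.4 25. ]
yaw -3.32 q [-0.81  0.08  0.32  1.81 -0.03  1.27 -0.54]
```

View pics/w1b.png

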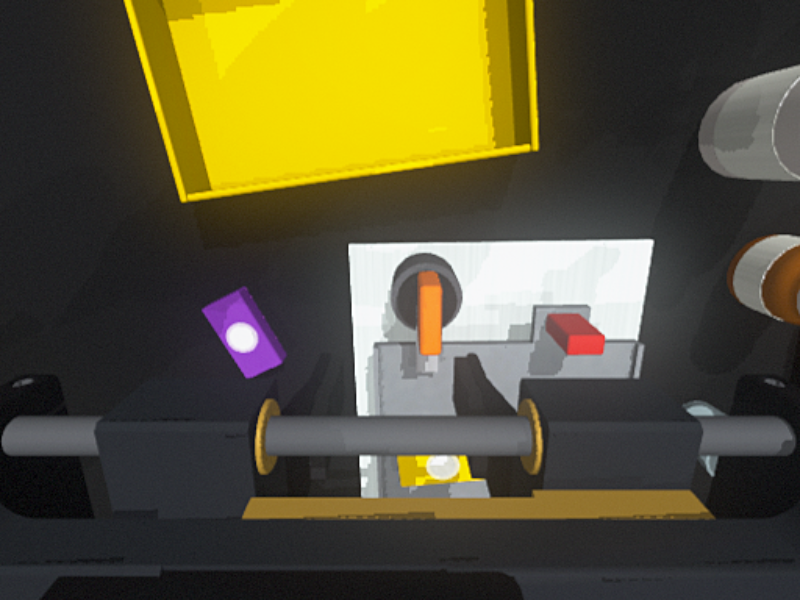

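```bash
python3 -c "
from h import *
d=dict(np.load('w1.npz'));P=cloud(d);f=d['frame']
hsv=cv2.cvtColor(f,cv2.COLOR_RGB2HSV); H,S,V=[hsv[...,i].astype(int) for i in range(3)]
rng=d['range_z']>0
for nm,m in {'knob':(abs(H-12)<7)&(S>150)&(V>120),'tab':((H<5)|(H>175))&(S>150)}.items():
    m=m&rng; m[:,:200]=0; m[260:]=0
    if nm=='knob': m[:,330:]=0
    Q=P[m]; Q=Q[(Q[:,2]>.04)];print(nm,len(Q),np.percentile(Q[:,2],[5,50,95]).round(3)); zt=np.percentile(Q[:,2],97);Q=Q[Q[:,2]>zt-.004]
    print(cv2.minAreaRect((Q[:,:2]*1000).astype(np.float32)))
"
```

```text
knob 704 [0.071 0.098 0.099]
((488.974609375, 221.65988159179688), (43.37769317626953, 13.538675308227539), 87.78582000732422)
tab 300 [0.088 0.09  0.091]
((587.726318359375, 197.23159790039062), (13.02798080444336, 22.245014190673828), 86.54922485351562)
```

```bash
python3 -c "
from h import *
go([.489,.2215,.13],-2.2)"
```

```text
t 2.12 p [0.4709 0.23   0.1949] rv [-2.288 -2.15   0.021] F [-0.1  0.7 -0.8] g 0.516
shift tool mm [-6.8 19.3 64.8] rows 2.0
turn deg [-0.61  0.47 -1.36] shift in NEW axes [-7.8 18.5 64.9]
yaw -3.57 q [-0.81  0.08  0.32  1.81 -0.03  1.27 -0.54]
```

Emit:
step_arm(rows=[[[-0.6, 0.5, -1.4], [-7, 19, 22], 45], [[0, 0, 0], [0, 0, 22], 45], [[0, 0, 0], [0, 0, 21], 45], [[0, 0, 0], [0, 0, 0], 45]])

```text
time: 2.45
position: [0.4907, 0.2225, 0.1291]
tool_rot: [-2.251, -2.192, -0.008]
ft_force: [-1.1, -1.5, -1.7]
grip_width: 0.519
```

```bash
python3 -c "
from h import *
go([.489,.2215,.071],-2.2)"
```

```text
t 2.45 p [0.4907 0.2225 0.1291] rv [-2.251 -2.192 -0.008] F [-1.1 -1.5 -1.7] g 0.519
shift tool mm [-1.2 -1.8 58.1] rows 2.0
turn deg [ 0.2  -0.21  0.68] shift in NEW axes [-1.1 -1.6 58.1]
yaw -1.52 q [-0.78  0.16  0.33  1.87 -0.06  1.12 -0.45]
```

Emit:
step_arm(rows=[[[0, 0, 0.7], [-1, -2, 20], 45], [[0, 0, 0], [0, 0, 20], 45], [[0, 0, 0], [0, 0, 18], 45], [[0, 0, 0], [0, 0, 0], 45], [[0, 0, 0], [0, 0, 0], 45]])

```text
time: 2.87
position: [0.4897, 0.2228, 0.0725]
tool_rot: [-2.255, -2.188, -0.011]
ft_force: [0.1, -0.1, 0.7]
grip_width: 0.518
```

```bash
python3 -c "
from h import *
go([.489,.2215,.071],-2.2)"
```

```text
t 2.87 p [0.4897 0.2228 0.0725] rv [-2.255 -2.188 -0.011] F [ 0.1 -0.1  0.7] g 0.518
shift tool mm [-1.3 -0.7  1.5] rows 1.0
turn deg [ 0.26 -0.29  0.47] shift in NEW axes [-1.3 -0.6  1.5]
yaw -1.73 q [-0.77  0.22  0.33  1.93 -0.09  1.   -0.43]
```

Emit:
step_arm(grip_force=25, rows=[[[0.3, -0.3, 0.5], [-1, -1, 1], 10], [[0, 0, 0], [0, 0, 0], 8], [[0, 0, 0], [0, 0, 0], 8], [[0, 0, 0], [0, 0, 0], 8], [[0, 0, 0], [0, 0, 0], 8], [[0, 0, 0], [0, 0, 0], 8]])

```text
time: 3.37
position: [0.4892, 0.2239, 0.0773]
tool_rot: [-2.261, -2.178, -0.004]
ft_force: [-5.1, -0.3, 1.6]
grip_width: 0.157
```

Emit:
step_arm(rows=[[[0, 0, 5], [0, 0, 0], 8], [[0, 0, 7], [0, 0, 0], 8], [[0, 0, 7], [0, 0, 0], 8], [[0, 0, 7], [0, 0, 0], 8]])

```text
time: 3.7
position: [0.4903, 0.2235, 0.0773]
tool_rot: [-2.703, -1.6, -0.008]
ft_force: [1.4, 0.4, -2.7]
grip_width: 0.158
```

```bash
python3 -c "
from h import *
go([.489,.2215,.071],-2.2);print(status.get_state()['torque'])"
```

```text
t 3.7 p [0.4903 0.2235 0.0773] rv [-2.703 -1.6   -0.008] F [ 1.4  0.4 -2.7] g 0.158
shift tool mm [-2.4 -0.2  6.3] rows 1.0
turn deg [  0.17  -0.23 -26.55] shift in NEW axes [-2.  -1.2  6.3]
yaw -28.75 q [-0.82  0.22  0.38  1.92 -0.1   1.01 -0.9 ]
[-0.07927422 -0.25130558  0.24725061]
```

Emit:
step_arm(rows=[[[0, 0, 7], [0, 0, 0], 8], [[0, 0, 7], [0, 0, 0], 8], [[0, 0, 7], [0, 0, 0], 8], [[0, 0, 7], [0, 0, 0], 8], [[0, 0, 7], [0, 0, 0], 8], [[0, 0, 7], [0, 0, 0], 8], [[0, 0, 7], [0, 0, 0], 8], [[0, 0, 7], [0, 0, 0], 8], [[0, 0, 5], [0, 0, 0], 8], [[0, 0, 0], [0, 0, 0], 8]])

```text
time: 4.53
position: [0.4919, 0.2209, 0.0773]
tool_rot: [-3.139, 0.045, -0.012]
ft_force: [0.1, 0.7, -2.1]
grip_width: 0.155
```

```bash
python3 -c "
from h import *
go([.489,.2215,.071],-92.2);print(status.get_state()['torque'])"
```

```text
t 4.53 p [0.4919 0.2209 0.0773] rv [-3.139  0.045 -0.012] F [ 0.1  0.7 -2.1] g 0.155
shift tool mm [-2.9 -0.5  6.3] rows 1.0
turn deg [-0.16 -0.43  0.54] shift in NEW axes [-2.9 -0.5  6.3]
yaw -91.66 q [-0.94  0.23  0.52  1.93 -0.13  1.01 -1.96]
[ 0.06594249  0.18580368 -0.06447461]
```

Turned to the free end. Release, rise, turn back and go to the tab.

Emit:
step_arm(rows=[[[0, 0, 0], [0, 0, 0], 45], [[0, 0, 0], [0, 0, 0], 45], [[0, 0, 0], [0, 0, 0], 45], [[0, 0, 0], [0, 0, -20], 45], [[0, 0, 0], [0, 0, -30], 50], [[0, 0, 0], [0, 0, -35], 60], [[0, 0, 0], [0, 0, 0], 60]])

```text
time: 5.12
position: [0.49, 0.22, 0.1643]
tool_rot: [3.141, -0.025, 0.007]
ft_force: [1.0, 1.5, 0.6]
grip_width: 0.604
```

Emit:
step_arm(rows=[[[0, 0, -7], [0, 0, 0], 50], [[0, 0, -7], [0, 0, 0], 50], [[0, 0, -7], [0, 0, 0], 50], [[0, 0, -7], [0, 0, 0], 50], [[0, 0, -7], [0, 0, 0], 50], [[0, 0, -7], [0, 0, 0], 50], [[0, 0, -7], [0, 0, 0], 50], [[0, 0, -7], [0, 0, 0], 50], [[0, 0, -7], [0, 0, 0], 50], [[0, 0, -7], [0, 0, 0], 50], [[0, 0, -7], [0, 0, 0], 50], [[0, 0, -7], [0, 0, 0], 50]])

```text
time: 6.12
position: [0.4939, 0.222, 0.1702]
tool_rot: [2.307, 2.125, 0.027]
ft_force: [-0.5, -0.6, 0.6]
grip_width: 0.575
```

```bash
python3 -c "
from h import *
go([.588,.1972,.15],-2.2)
d=snap('wrist','w2');cv2.imwrite('pics/w2b.png',cv2.resize(d['frame'][:,:,::-1],(800,600)))
d=snap('top','t2');cv2.imwrite('pics/t2b.png',cv2.resize(d['frame'][160:265,185:350,::-1],None,fx=4.8,fy=4.8))"
```

```text
t 6.12 p [0.4939 0.222  0.1702] rv [2.307 2.125 0.027] F [-0.5 -0.6  0.6] g 0.575
shift tool mm [-17.2  95.5  21.5] rows 3.0
turn deg [ 0.87 -0.53 -2.51] shift in NEW axes [-21.2  94.9  20.2]
yaw -4.71 q [-0.87  0.12  0.43  1.83 -0.05  1.19 -0.51]
```

View pics/w2b.png

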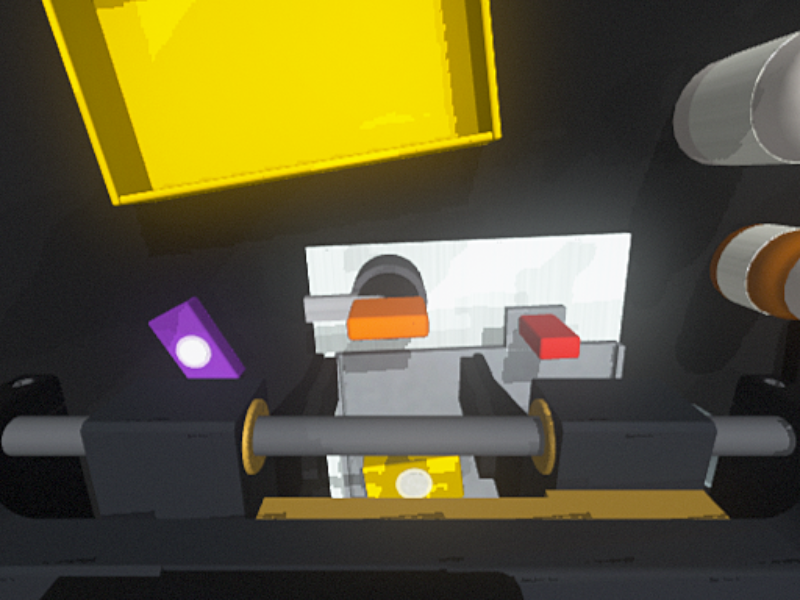

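View pics/t2b.png

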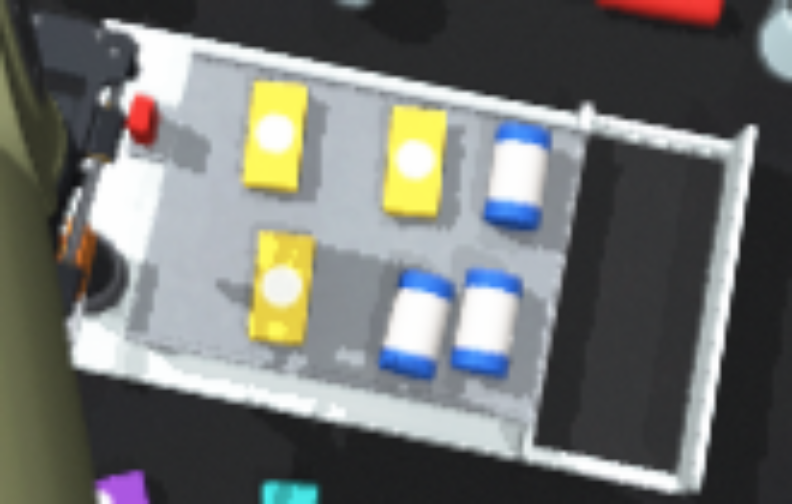

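Emit:
step_arm(rows=[[[0.9, -0.5, -2.5], [-6, 32, 7], 55], [[0, 0, 0], [-7, 32, 7], 55], [[0, 0, 0], [-7, 32, 7], 55], [[0, 0, 0], [0, 0, 0], 50]])

```text
time: 6.55
position: [0.59, 0.1983, 0.1488]
tool_rot: [-2.272, -2.165, -0.003]
ft_force: [-1.2, -0.5, -0.2]
grip_width: 0.605
```

```bash
python3 -c "
from h import *
go([.588,.1972,.064],-2.2)"
```

```text
t 6.55 p [0.59   0.1983 0.1488] rv [-2.272 -2.165 -0.003] F [-1.2 -0.5 -0.2] g 0.605
shift tool mm [-1.5 -1.9 84.8] rows 3.0
turn deg [-0.08 -0.21 -0.57] shift in NEW axes [-1.2 -2.  84.8]
yaw -2.77 q [-0.75  0.33  0.47  1.64 -0.16  1.2  -0.29]
```

Emit:
step_arm(rows=[[[0, 0, 0.6], [-1, -2, 28], 50], [[0, 0, 0], [0, 0, 28], 50], [[0, 0, 0], [0, 0, 28], 50], [[0, 0, 0], [0, 0, 0], 50]])

```text
time: 6.88
position: [0.5919, 0.1965, 0.0629]
tool_rot: [-2.304, -2.136, -0.008]
ft_force: [-2.1, -0.9, -0.8]
grip_width: 0.573
```

Emit:
step_arm(grip_force=40, rows=[[[0, 0, 0], [0, 0, 0], 15], [[0, 0, 0], [0, 0, 0], 15], [[0, 0, 0], [0, 0, 0], 15], [[0, 0, 0], [0, 0, 0], 15], [[0, 0, 0], [0, 0, 0], 15]])

```text
time: 7.3
position: [0.5885, 0.1976, 0.0659]
tool_rot: [-2.304, -2.128, -0.001]
ft_force: [-9.7, -1.4, -2.5]
grip_width: 0.283
```

Run:
```python
from h import *
go([.588,.1972,.064],-2.2)
s=status.get_state();p=s['position'];A=R.from_rotvec(s['tool_rot']).as_matrix()
h=np.radians(-2.2);hx=np.array([np.cos(h),np.sin(h),0]);hp=np.array([.5375,-.0862,.045])
# per-row arc shift for dth=2deg
for deg in (2,3,4):
    rr=R.from_rotvec(np.radians(deg)*hx); d=rr.apply(p-hp)+hp-p; print(deg,(A.T@d*1000).round(2), (A.T@(hx*deg)).round(2))
```

```text
t 7.3 p [0.5885 0.1976 0.0659] rv [-2.304e+00 -2.128e+00 -1.000e-03] F [-9.7 -1.4 -2.5] g 0.283
shift tool mm [-0.5 -0.5  1.9] rows 1.0
turn deg [-0.19 -0.23 -2.34] shift in NEW axes [-0.4 -0.5  1.9]
yaw -4.54 q [-0.74  0.41  0.46  1.72 -0.21  1.06 -0.28]
2 [-0.86  0.   -9.96] [ 0.08  2.   -0.01]
3 [-1.420e+00  1.000e-02 -1.492e+01] [ 0.12  3.   -0.01]
4 [ -2.07   0.02 -19.88] [ 0.16  4.   -0.01]
```

Emit:
step_arm(rows=[[[0, 1, 0], [-0.4, 0, -5], 15], [[0, 2, 0], [-0.9, 0, -10], 15], [[0, 2, 0], [-0.9, 0, -10], 15], [[0, 1, 0], [-0.4, 0, -5], 15], [[0, 1, 0], [-0.4, 0, -5], 15], [[0, 1, 0], [-0.4, 0, -5], 15], [[0, 1, 0], [-0.4, 0, -5], 15], [[0, 1, 0], [-0.4, 0, -5], 15]])

```text
time: 7.97
position: [0.5879, 0.1896, 0.1158]
tool_rot: [-2.204, -2.047, -0.207]
ft_force: [2.6, 1.3, -8.6]
grip_width: 0.272
```

```bash
python3 -c "
from h import *
s=st();A=R.from_rotvec(s['tool_rot']).as_matrix();print(A.round(3))
d=snap('side','s3');cv2.imwrite('pics/s3b.png',cv2.resize(d['frame'][90:300,170:350,::-1],None,fx=2.8,fy=2.8))"
```

```text
t 7.97 p [0.5879 0.1896 0.1158] rv [-2.204 -2.047 -0.207] F [ 2.6  1.3 -8.6] g 0.272
[[ 0.072  0.997  0.014]
 [ 0.98  -0.074  0.185]
 [ 0.185  0.001 -0.983]]
```

View pics/s3b.png

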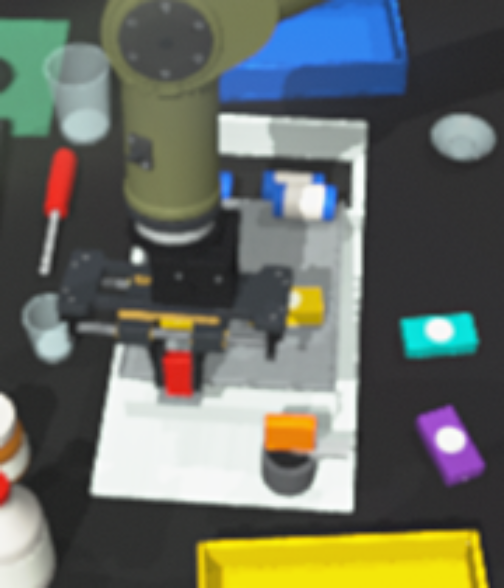

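Emit:
step_arm(rows=[[[0, 0, 0], [0, 0, 0], 15], [[0, 1, 0], [-0.4, 0, -5], 15], [[0, 1, 0], [-0.4, 0, -5], 15], [[0, 1, 0], [-0.4, 0, -5], 15], [[0, 1, 0], [-0.4, 0, -5], 15], [[0, 1, 0], [-0.4, 0, -5], 15], [[0, 0, 0], [0, 0, 0], 15], [[0, 0, 0], [0, 0, 0], 15], [[0, 0, 0], [0, 0, 0], 15], [[0, 0, 0], [0, 0, 0], 15], [[0, 0, 0], [0, 0, 0], 15], [[0, 0, 0], [0, 0, 0], 15]])

```text
time: 9.02
position: [0.5875, 0.1809, 0.1438]
tool_rot: [-2.149, -1.995, -0.309]
ft_force: [2.1, 1.1, -6.1]
grip_width: 0.272
```

```bash
python3 -c "
from h import *
s=st();A=R.from_rotvec(s['tool_rot']).as_matrix();print(A.round(3))
d=snap('side','s4');cv2.imwrite('pics/s4b.png',cv2.resize(d['frame'][90:300,170:350,::-1],None,fx=2.8,fy=2.8))
d=snap('top','t4');cv2.imwrite('pics/t4b.png',cv2.resize(d['frame'][140:290,185:385,::-1],None,fx=4,fy=4))"
```

```text
t 9.02 p [0.5875 0.1809 0.1438] rv [-2.149 -1.995 -0.309] F [ 2.1  1.1 -6.1] g 0.272
[[ 0.071  0.997  0.022]
 [ 0.957 -0.074  0.28 ]
 [ 0.281  0.001 -0.96 ]]
```

View pics/s4b.png

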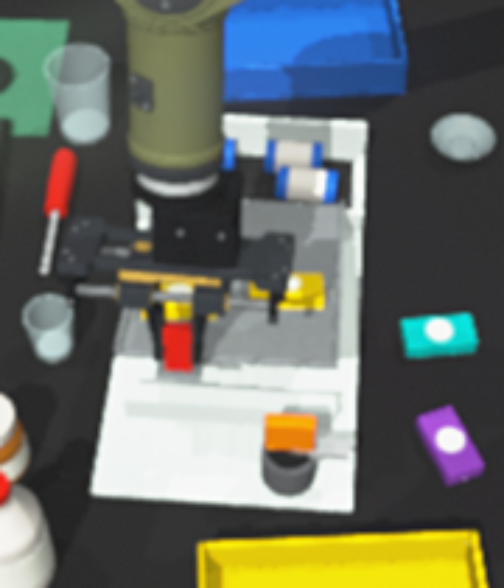

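View pics/t4b.png

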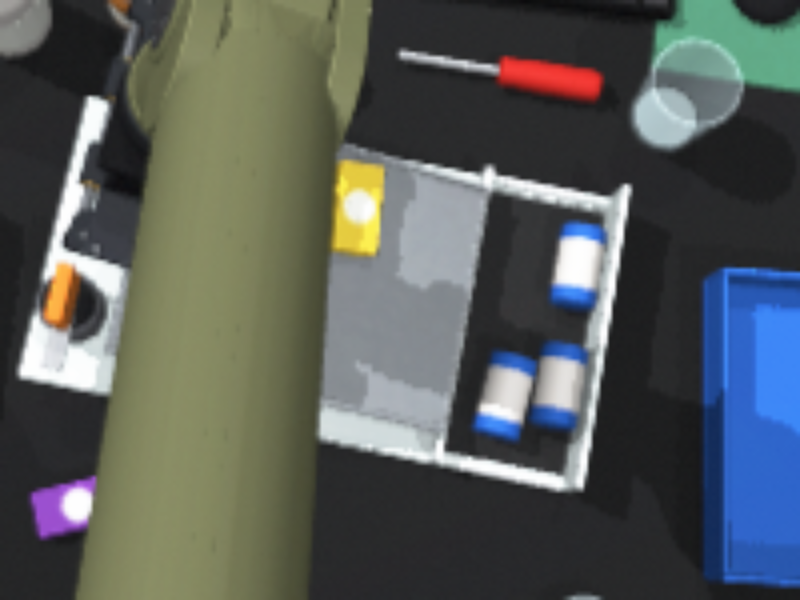

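Emit:
step_arm(rows=[[[0, 0, 0], [0, 0, 0], 15], [[0, 0, 0], [0, 0, 0], 15], [[0, 0, 0], [0, 0, 0], 15], [[0, 0, 0], [0, 0, 0], 15], [[0, -1, 0], [0.3, 0, 5], 15], [[0, -1.5, 0], [0.4, 0, 7.5], 15], [[0, -1.5, 0], [0.4, 0, 7.5], 15], [[0, -1.5, 0], [0.4, 0, 7.5], 15], [[0, -1.5, 0], [0.4, 0, 7.5], 15], [[0, -1.5, 0], [0.4, 0, 7.5], 15], [[0, -1.5, 0], [0.4, 0, 7.5], 15], [[0, -1.5, 0], [0.4, 0, 7.5], 15]])

```text
time: 10.12
position: [0.5881, 0.1942, 0.0937]
tool_rot: [-2.266, -2.098, -0.087]
ft_force: [-1.7, -1.0, -0.2]
grip_width: 0.274
```

```bash
python3 -c "
from h import *
go([.5885,.1976,.0659],-4)"
```

```text
t 10.12 p [0.5881 0.1942 0.0937] rv [-2.266 -2.098 -0.087] F [-1.7 -1.  -0.2] g 0.274
shift tool mm [ 1.3  0.1 28. ] rows 1.0
turn deg [ 0.03 -4.4  -0.42] shift in NEW axes [ 3.5  0.1 27.8]
yaw -4.42 q [-0.69  0.36  0.45  1.73 -0.26  1.07 -0.23]
```

Emit:
step_arm(rows=[[[0, -1.5, 0], [0.4, 0, 7.5], 15], [[0, -1.2, 0], [0.4, 0, 6], 15], [[0, -1.2, 0], [0.4, 0, 6], 15], [[0, -0.8, 0], [0.4, 0, 5], 15], [[0, -0.5, 0], [0.2, 0, 4], 15], [[0, 0, 0], [0, 0, 3], 15], [[0, 0, 0], [0, 0, 0], 15]])

```text
time: 10.7
position: [0.5882, 0.1975, 0.066]
tool_rot: [2.291, 2.126, -0.029]
ft_force: [-0.2, -1.8, -11.0]
grip_width: 0.273
```

```bash
python3 -c "
from h import *
go([.5885,.1976,.0659],-4)"
```

```text
t 10.7 p [0.5882 0.1975 0.066 ] rv [ 2.291  2.126 -0.029] F [ -0.2  -1.8 -11. ] g 0.273
shift tool mm [0.1 0.3 0.1] rows 1.0
turn deg [-0.08  1.4  -0.28] shift in NEW axes [0.1 0.3 0.1]
yaw -4.28 q [-0.75  0.42  0.46  1.71 -0.18  1.07 -0.31]
```

Emit:
step_arm(rows=[[[0, 0, 0], [0, 0, 0], 50], [[0, 0, 0], [0, 0, 0], 50], [[0, 0, 0], [0, 0, 0], 50], [[0, 1.4, 0], [0, 0, -30], 50], [[0, 0, 0], [0, 0, -40], 50], [[0, 0, 0], [0, 0, -20], 50], [[0, 0, 0], [0, 0, 0], 50]])

```text
time: 11.28
position: [0.591, 0.1997, 0.1583]
tool_rot: [2.305, 2.133, 0.007]
ft_force: [0.3, 0.2, 1.1]
grip_width: 0.571
```

```bash
python3 -c "
from h import *
go([.491,.221,.15],-92.2+180)
d=snap('side','s5');cv2.imwrite('pics/s5b.png',cv2.resize(d['frame'][90:300,170:350,::-1],None,fx=2.8,fy=2.8))
"
```

```text
t 11.28 p [0.591  0.1997 0.1583] rv [2.305 2.133 0.007] F [0.3 0.2 1.1] g 0.571
shift tool mm [  13.5 -101.4    7.9] rows 3.0
turn deg [  0.31   0.1  -92.23] shift in NEW axes [100.8  17.5   8.3]
yaw -4.43 q [-0.76  0.32  0.48  1.63 -0.16  1.22 -0.33]
```

View pics/s5b.png

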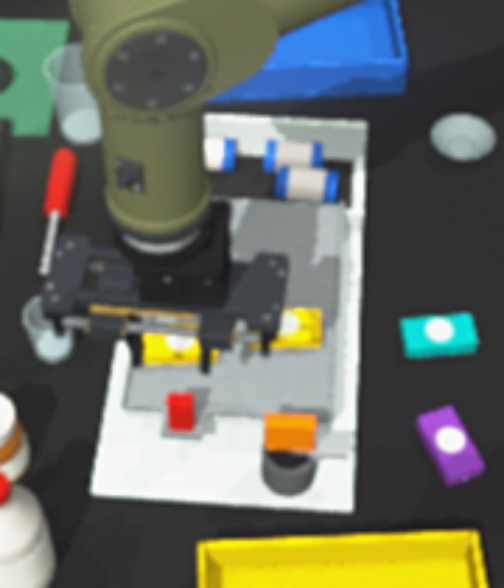

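Emit:
step_arm(rows=[[[0, 0, 0], [7, -33, 2], 45], [[0, 0, 0], [6, -33, 2], 45], [[0, 0, 0], [1, -32, 2], 45], [[0, 0, 7], [0, 0, 0], 45], [[0, 0, 7], [0, 0, 0], 45], [[0, 0, 7], [0, 0, 0], 45], [[0, 0, 7], [0, 0, 0], 45], [[0, 0, 7], [0, 0, 0], 45], [[0, 0, 7], [0, 0, 0], 45], [[0, 0, 7], [0, 0, 0], 45], [[0, 0, 7], [0, 0, 0], 45], [[0, 0, 7], [0, 0, 0], 45]])

```text
time: 12.33
position: [0.4828, 0.2207, 0.1318]
tool_rot: [3.083, 0.565, -0.016]
ft_force: [0.4, 0.2, -0.3]
grip_width: 0.513
```

Emit:
step_arm(rows=[[[0, 0, 7], [0, 0, 0], 45], [[0, 0, 7], [0, 0, 0], 45], [[0, 0, 7], [0, 0, 0], 45], [[0, 0, 3], [0, 0, 0], 45], [[0, 0, 0], [0, 0, 0], 45]])

```text
time: 12.75
position: [0.4799, 0.2197, 0.1241]
tool_rot: [3.125, -0.113, -0.021]
ft_force: [0.1, 0.1, -0.2]
grip_width: 0.519
```

```bash
python3 -c "
from h import *
go([.490,.2215,.075],-92.2)
d=snap('top','t6');cv2.imwrite('pics/t6b.png',cv2.resize(d['frame'][160:265,185:350,::-1],None,fx=4.8,fy=4.8))"
```

```text
t 12.75 p [0.4799 0.2197 0.1241] rv [ 3.125 -0.113 -0.021] F [ 0.1  0.1 -0.2] g 0.519
shift tool mm [10.6 -3.3 48.9] rows 2.0
turn deg [ 0.85  0.76 -1.94] shift in NEW axes [10.1 -2.2 49.1]
yaw -94.14 q [-1.01  0.17  0.58  1.89 -0.09  1.13 -2.04]
```

View pics/t6b.png

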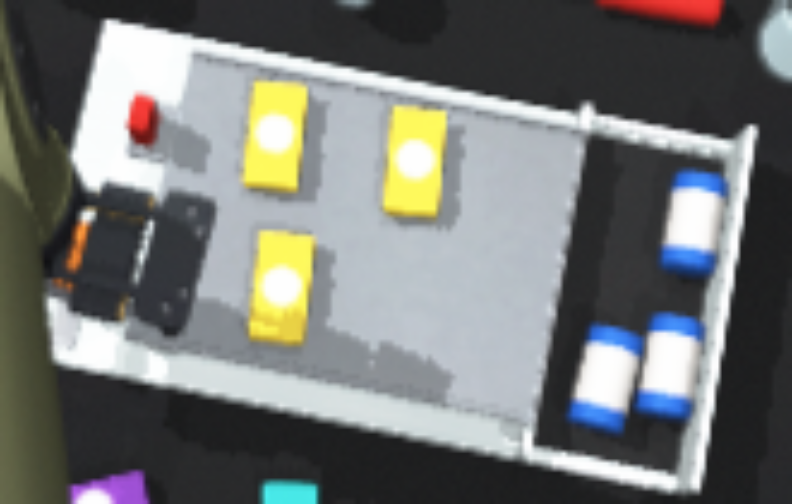

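All three cassettes are still in place on the board and three columns lie in the trough. Lock the latch now.

Emit:
step_arm(rows=[[[0.9, 0.8, -1.9], [10, -3, 0], 45], [[0, 0, 0], [0, 0, 20], 45], [[0, 0, 0], [0, 0, 20], 45], [[0, 0, 0], [0, 0, 9], 45], [[0, 0, 0], [0, 0, 0], 45]])

```text
time: 13.22
position: [0.4899, 0.2226, 0.0709]
tool_rot: [-3.14, 0.04, -0.002]
ft_force: [-0.4, 0.2, 0.6]
grip_width: 0.517
```

```bash
python3 -c "
from h import *
go([.490,.2215,.075],-92.2)"
```

```text
t 13.22 p [0.4899 0.2226 0.0709] rv [-3.14e+00  4.00e-02 -2.00e-03] F [-0.4  0.2  0.6] g 0.517
shift tool mm [ 0.1  1.1 -4.1] rows 1.0
turn deg [-0.06 -0.06  0.76] shift in NEW axes [ 0.1  1.1 -4.1]
yaw -91.44 q [-0.98  0.24  0.56  1.93 -0.15  1.01 -1.94]
```

Emit:
step_arm(grip_force=25, rows=[[[0, 0, 0], [0, 1, -3], 8], [[0, 0, 0], [0, 0, 0], 8], [[0, 0, 0], [0, 0, 0], 8], [[0, 0, 0], [0, 0, 0], 8], [[0, 0, 0], [0, 0, 0], 8], [[0, 0, 0], [0, 0, 0], 8]])

```text
time: 13.72
position: [0.4909, 0.2209, 0.0763]
tool_rot: [-3.141, 0.037, -0.004]
ft_force: [-0.5, 0.9, -3.4]
grip_width: 0.16
```

Emit:
step_arm(rows=[[[0, 0, -5], [0, 0, 0], 8], [[0, 0, -7], [0, 0, 0], 8], [[0, 0, -7], [0, 0, 0], 8], [[0, 0, -7], [0, 0, 0], 8], [[0, 0, -7], [0, 0, 0], 8], [[0, 0, -7], [0, 0, 0], 8], [[0, 0, -7], [0, 0, 0], 8], [[0, 0, -7], [0, 0, 0], 8], [[0, 0, -7], [0, 0, 0], 8], [[0, 0, -7], [0, 0, 0], 8], [[0, 0, -7], [0, 0, 0], 8], [[0, 0, -7], [0, 0, 0], 8]])

```text
time: 14.72
position: [0.4893, 0.2228, 0.0763]
tool_rot: [-2.357, -2.073, -0.008]
ft_force: [-0.4, -1.0, -1.3]
grip_width: 0.159
```

```bash
python3 -c "
from h import *
go([.490,.2215,.075],-2.2);print(status.get_state()['torque'])"
```

```text
t 14.72 p [0.4893 0.2228 0.0763] rv [-2.357 -2.073 -0.008] F [-0.4 -1.  -1.3] g 0.159
shift tool mm [-1.2  0.9  1.3] rows 1.0
turn deg [ 0.1  -0.32 -5.13] shift in NEW axes [-1.3  0.8  1.3]
yaw -7.33 q [-0.81  0.22  0.38  1.92 -0.1   1.01 -0.52]
[-0.21078709  0.08897757  0.10030625]
```

Emit:
step_arm(rows=[[[0, 0, -5], [0, 0, 0], 8], [[0, 0, 0], [0, 0, 0], 8], [[0, 0, 0], [0, 0, 0], 45], [[0, 0, 0], [0, 0, 0], 45], [[0, 0, 0], [0, 0, 0], 45], [[0, 0, 0], [0, 0, -25], 45], [[0, 0, 0], [0, 0, -40], 45], [[0, 0, 0], [0, 0, -40], 60], [[0, 0, 0], [0, 0, 0], 60]])

```text
time: 15.47
position: [0.4875, 0.2215, 0.1837]
tool_rot: [-2.268, -2.169, -0.0]
ft_force: [1.1, 0.9, 0.6]
grip_width: 0.581
```

```bash
python3 -c "
from h import *
go([.497,.090,.15],-87.5)
d=snap('side','s7');cv2.imwrite('pics/s7b.png',cv2.resize(d['frame'][90:300,170:350,::-1],None,fx=2.8,fy=2.8))"
```

```text
t 15.47 p [0.4875 0.2215 0.1837] rv [-2.268 -2.169 -0.   ] F [1.1 0.9 0.6] g 0.581
shift tool mm [-131.    15.4   33.4] rows 4.0
turn deg [-2.000e-01 -2.000e-02  8.495e+01] shift in NEW axes [  3.7 131.8  33.7]
yaw -2.55 q [-0.83  0.11  0.38  1.81 -0.04  1.23 -0.48]
```

View pics/s7b.png

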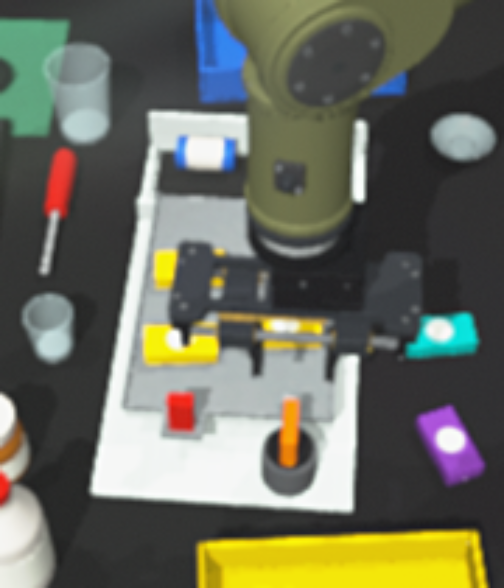

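Emit:
step_arm(rows=[[[0, 0, 0], [-33, 4, 5], 60], [[0, 0, 0], [-33, 4, 5], 60], [[0, 0, 0], [-33, 4, 5], 60], [[0, 0, 0], [-32, 3, 5], 60]])

```text
time: 15.85
position: [0.4956, 0.0963, 0.1601]
tool_rot: [-2.251, -2.183, -0.006]
ft_force: [1.2, 0.4, 0.8]
grip_width: 0.69
```

Emit:
step_arm(rows=[[[0, 0, 7], [0, 0, 0], 60], [[0, 0, 7], [0, 0, 0], 60], [[0, 0, 7], [0, 0, 0], 60], [[0, 0, 7], [0, 0, 0], 60], [[0, 0, 7], [0, 0, 0], 60], [[0, 0, 7], [0, 0, 0], 60], [[0, 0, 7], [0, 0, 0], 60], [[0, 0, 7], [0, 0, 0], 60], [[0, 0, 7], [0, 0, 0], 60], [[0, 0, 7], [0, 0, 0], 60], [[0, 0, 7], [0, 0, 0], 60], [[0, 0, 7], [0, 0, 0], 60]])

```text
time: 16.85
position: [0.4897, 0.0828, 0.1487]
tool_rot: [3.141, 0.057, -0.023]
ft_force: [0.9, -0.4, 0.3]
grip_width: 0.69
```

```bash
cat >> h.py <<'E'
def cass(n,fn):
    d=snap(n,fn);P=cloud(d);hsv=cv2.cvtColor(d['frame'],cv2.COLOR_RGB2HSV); H,S,V=[hsv[...,i].astype(int) for i in range(3)]
    m=(abs(H-27)<7)&(S>130)&(V>90)&(d['range_z']>0)&(P[...,1]<.2)
    k,l,stt,_=cv2.connectedComponentsWithStats(m.astype(np.uint8))
    for i in range(1,k):
        if stt[i,4]<40: continue
        Q=P[l==i]; Q=Q[Q[:,2]>np.percentile(Q[:,2],90)-.005]; r=cv2.minAreaRect((Q[:,:2]*1000).astype(np.float32)); print(n,stt[i].tolist(),'z',np.percentile(Q[:,2],50).round(4),np.round(r[0],1),np.round(r[1],1),round(r[2],1))
    return d
E
python3 -c "
from h import *
go([.497,.090,.11],-87.5)
cass('top','t8');cass('side','s8');d=cass('wrist','w8');cv2.imwrite('pics/w8b.png',cv2.resize(d['frame'][:,:,::-1],(800,600)))"
```

```text
t 16.85 p [0.4897 0.0828 0.1487] rv [ 3.141  0.057 -0.023] F [ 0.9 -0.4  0.3] g 0.69
shift tool mm [ 8.1 -6.9 38.6] rows 2.0
turn deg [-0.    0.84 -0.43] shift in NEW axes [ 7.6 -6.9 38.7]
yaw -87.93 q [-0.73  0.06  0.53  1.93 -0.04  1.17 -1.72]
top [265, 183, 13, 20, 140] z 0.5313 [482.7  34. ] [23.8  1.6] 5.1
side [225, 179, 26, 14, 251] z 0.0643 [591.6  18.5] [67.3 34.2] 3.3
side [259, 201, 26, 14, 263] z 0.064 [496.6  91. ] [67.6 34.6] 0.9
side [221, 206, 27, 14, 287] z 0.0641 [594.8 111.8] [67.4 35.8] 2.0
wrist [199, 25, 50, 96, 3359] z 0.0633 [594.8 111. ] [69.6 35.7] 3.5
wrist [314, 34, 54, 95, 3539] z 0.0632 [592.2  18.2] [69.6 36.6] 4.1
wrist [226, 154, 42, 76, 2362] z 0.0631 [496.1  90.2] [69.3 34.9] 3.0
wrist [354, 260, 19, 43, 246] z 0.23 [521.5  49.9] [13.4  1.8] 2.1
wrist [138, 287, 7, 17, 49] z 0.231 [517.1 118.4] [1.5 7. ] 87.2
wrist [184, 314, 300, 18, 2427] z 0.2381 [515.6  62.3] [ 3.4 83.1] 2.6
```

View pics/w8b.png

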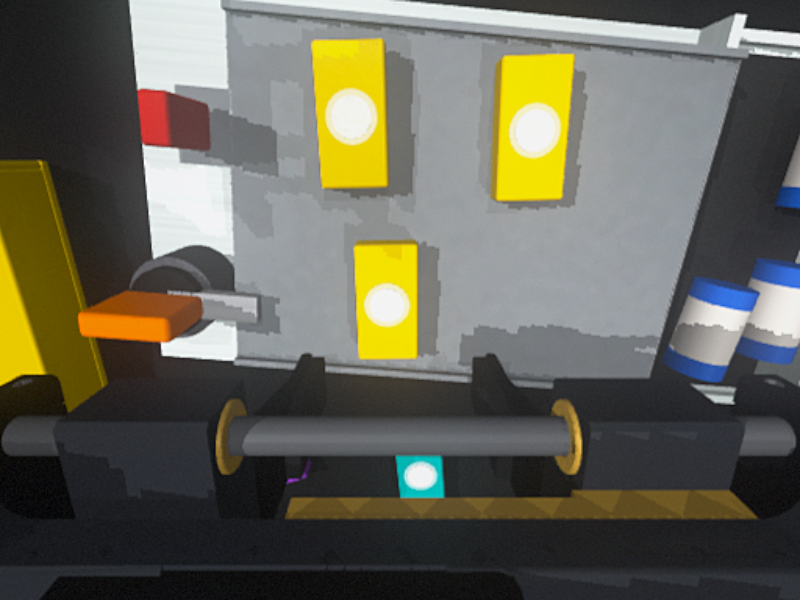

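Emit:
step_arm(rows=[[[0, 0.8, -0.4], [8, -7, 18], 60], [[0, 0, 0], [0, 0, 20], 60], [[0, 0, 0], [0, 0, 20], 60], [[0, 0, 0], [0, 0, 15], 60], [[0, 0, 0], [0, 0, 0], 60]])

```text
time: 17.42
position: [0.4988, 0.0913, 0.0736]
tool_rot: [-3.138, -0.111, -0.006]
ft_force: [-0.7, -0.4, -0.2]
grip_width: 0.686
```

```bash
python3 -c "
from h import *
go([.496,.0905,.056],-87)"
```

```text
t 17.42 p [0.4988 0.0913 0.0736] rv [-3.138 -0.111 -0.006] F [-0.7 -0.4 -0.2] g 0.686
shift tool mm [-2.9  0.6 17.6] rows 1.0
turn deg [-0.11 -0.21  1.05] shift in NEW axes [-2.8  0.6 17.6]
yaw -85.95 q [-0.72  0.17  0.53  2.   -0.1   1.   -1.64]
```

Emit:
step_arm(rows=[[[0, 0, 1], [-3, 0, 9], 60], [[0, 0, 0], [0, 0, 9], 60], [[0, 0, 0], [0, 0, 0], 60]])

```text
time: 17.67
position: [0.4958, 0.0911, 0.0547]
tool_rot: [-3.138, -0.088, -0.006]
ft_force: [0.9, 0.1, -0.6]
grip_width: 0.694
```

Emit:
step_arm(grip_force=30, rows=[[[0, 0, 0], [0, 0, 0], 28], [[0, 0, 0], [0, 0, 0], 28], [[0, 0, 0], [0, 0, 0], 28], [[0, 0, 0], [0, 0, 0], 28], [[0, 0, 0], [0, 0, 0], 28]])

```text
time: 18.08
position: [0.4974, 0.0915, 0.0568]
tool_rot: [-3.137, -0.09, -0.012]
ft_force: [-0.5, -0.4, -0.5]
grip_width: 0.412
```

```bash
python3 -c "
from h import *
go([.496,.0905,.056],-87)"
```

```text
t 18.08 p [0.4974 0.0915 0.0568] rv [-3.137 -0.09  -0.012] F [-0.5 -0.4 -0.5] g 0.412
shift tool mm [-1.5  0.9  0.7] rows 1.0
turn deg [-0.18 -0.43  0.28] shift in NEW axes [-1.5  0.9  0.8]
yaw -86.72 q [-0.71  0.18  0.52  2.02 -0.12  0.96 -1.65]
```

Emit:
step_arm(rows=[[[0, 0, 0], [0, 0, -20], 28], [[0, 0, 0], [0, 0, -35], 28], [[0, 0, 0], [0, 0, -35], 28], [[0, 0, 0], [0, 0, -15], 28]])

```text
time: 18.42
position: [0.493, 0.0898, 0.1615]
tool_rot: [3.139, 0.089, -0.003]
ft_force: [1.1, 0.0, -0.2]
grip_width: 0.413
```

```bash
python3 -c "
from h import *
a=np.radians(4.5);c,s=np.cos(a),np.sin(a)
for q in [(-.055,-.03),(.055,-.03),(0,.03)]: print(.4415+c*q[0]-s*q[1],.3865+s*q[0]+c*q[1])
go([.389,.352,.16],-86)"
```

```text
0.3890233195165133 0.3522772297229747
0.4986842262271574 0.3609077302530377
0.43914622712816465 0.4164075200119938
t 18.42 p [0.493  0.0898 0.1615] rv [ 3.139e+00  8.900e-02 -3.000e-03] F [ 1.1  0.  -0.2] g 0.413
shift tool mm [ -88.9 -267.7    1.4] rows 8.0
turn deg [ 0.06  0.12 -0.74] shift in NEW axes [ -85.5 -268.8    1.5]
yaw -86.74 q [-0.75  0.05  0.53  1.92 -0.03  1.18 -1.72]
```

Emit:
step_arm(rows=[[[0, 0, 0], [-11, -33, 0], 28], [[0, 0, 0], [-11, -33, 0], 28], [[0, 0, 0], [-11, -33, 0], 28], [[0, 0, 0], [-11, -33, 0], 28], [[0, 0, 0], [-11, -33, 0], 28], [[0, 0, 0], [-11, -33, 0], 28], [[0, 0, 0], [-11, -33, 0], 28], [[0, 0, 0], [-11, -33, 0], 28], [[0, 0, 0], [0, 0, 0], 28]])

```text
time: 19.17
position: [0.3931, 0.3589, 0.1721]
tool_rot: [-3.129, -0.072, -0.023]
ft_force: [-1.2, -0.1, -1.2]
grip_width: 0.411
```

```bash
python3 -c "
from h import *
go([.389,.352,.035],-86)"
```

```text
t 19.17 p [0.3931 0.3589 0.1721] rv [-3.129 -0.072 -0.023] F [-1.2 -0.1 -1.2] g 0.411
shift tool mm [ -6.4   8.2 136.9] rows 4.0
turn deg [-0.63 -0.88 -1.38] shift in NEW axes [ -4.5   6.6 137.1]
yaw -87.37 q [-1.04  0.09  0.26  1.85 -0.02  1.19 -2.29]
```

Emit:
step_arm(rows=[[[-0.6, -0.9, -1.4], [-4, 7, 30], 28], [[0, 0, 0], [0, 0, 35], 28], [[0, 0, 0], [0, 0, 35], 28], [[0, 0, 0], [0, 0, 28], 28], [[0, 0, 0], [0, 0, 10], 28], [[0, 0, 0], [0, 0, 10], 28], [[0, 0, 0], [0, 0, 0], 28]])

```text
time: 19.75
position: [0.3903, 0.3589, 0.0228]
tool_rot: [-3.131, -0.128, -0.009]
ft_force: [-0.5, 0.3, -0.7]
grip_width: 0.411
```

```bash
python3 -c "
from h import *
go([.389,.352,.021],-86)"
```

```text
t 19.75 p [0.3903 0.3589 0.0228] rv [-3.131 -0.128 -0.009] F [-0.5  0.3 -0.7] g 0.411
shift tool mm [-1.9  6.8  1.7] rows 1.0
turn deg [-0.43 -0.33  0.67] shift in NEW axes [-1.8  6.8  1.8]
yaw -85.33 q [-1.02  0.27  0.26  1.98 -0.09  0.89 -2.21]
```

Emit:
step_arm(rows=[[[0, 0, 0], [0, 6, 1], 28], [[0, 0, 0], [0, 0, 0], 50], [[0, 0, 0], [0, 0, 0], 50], [[0, 0, 0], [0, 0, 0], 50], [[0, 0, 0], [0, 0, -25], 50], [[0, 0, 0], [0, 0, -40], 50], [[0, 0, 0], [0, 0, -40], 60], [[0, 0, 0], [0, 0, -40], 60], [[0, 0, 0], [0, 0, 0], 60]])

```text
time: 20.5
position: [0.3935, 0.3524, 0.181]
tool_rot: [-3.123, -0.123, -0.021]
ft_force: [2.4, 0.7, 0.7]
grip_width: 0.669
```

```bash
python3 -c "
from h import *
go([.595,.111,.16],-86.5)
cass('top','t9');cass('side','s9')
d=snap('wrist','w9');cv2.imwrite('pics/w9b.png',cv2.resize(d['frame'][:,:,::-1],(640,480)))"
```

```text
t 20.5 p [0.3935 0.3524 0.181 ] rv [-3.123 -0.123 -0.021] F [2.4 0.7 0.7] g 0.669
shift tool mm [181.6 256.8  19.6] rows 8.0
turn deg [-0.89 -0.81  1.03] shift in NEW axes [186.4 253.2  21. ]
yaw -85.46 q [-1.04  0.07  0.27  1.85 -0.02  1.2  -2.25]
top [236, 177, 13, 23, 181] z 0.0641 [597.6 110.6] [67.6 35.1] 4.0
top [265, 183, 13, 22, 182] z 0.0639 [594.3  17.3] [68.3 35.3] 4.1
side [225, 179, 26, 14, 249] z 0.0637 [591.7  18.2] [67.1 36.4] 5.7
side [221, 206, 27, 14, 285] z 0.0644 [594.9 111.3] [67.2 35.6] 2.9
```

View pics/w9b.png

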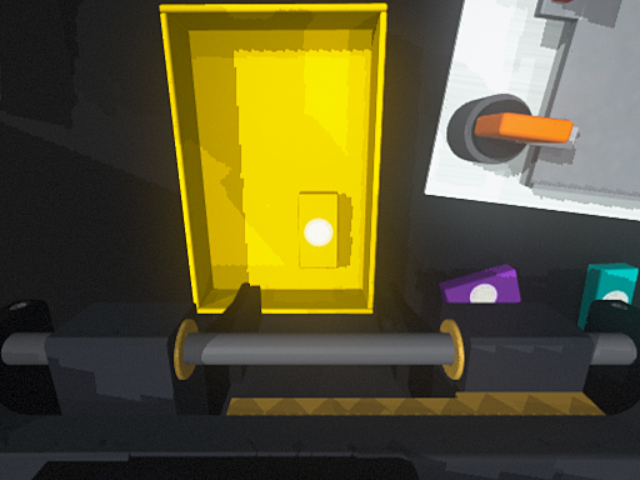

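Emit:
step_arm(rows=[[[-0.9, -0.8, 1], [22, 32, 2], 60], [[0, 0, 0], [23, 32, 2], 60], [[0, 0, 0], [23, 32, 2], 60], [[0, 0, 0], [23, 32, 2], 60], [[0, 0, 0], [23, 32, 2], 60], [[0, 0, 0], [23, 32, 2], 60], [[0, 0, 0], [23, 32, 2], 60], [[0, 0, 0], [23, 31, 2], 60], [[0, 0, 0], [0, 0, 0], 60]])

```text
time: 21.4
position: [0.5877, 0.098, 0.1412]
tool_rot: [3.119, 0.118, -0.044]
ft_force: [-0.4, -0.7, -0.8]
grip_width: 0.688
```

```bash
python3 -c "
from h import *
go([.595,.111,.08],-86.5)"
```

```text
t 21.4 p [0.5877 0.098  0.1412] rv [ 3.119  0.118 -0.044] F [-0.4 -0.7 -0.8] g 0.688
shift tool mm [ 10.  -13.6  60.7] rows 2.0
turn deg [1.1  1.64 0.82] shift in NEW axes [  8.1 -12.6  61.2]
yaw -85.67 q [-0.64  0.31  0.51  1.69 -0.14  1.21 -1.6 ]
```

Emit:
step_arm(rows=[[[1.1, 1.6, 0.8], [10, -13, 5], 60], [[0, 0, 0], [0, 0, 28], 60], [[0, 0, 0], [0, 0, 26], 60], [[0, 0, 0], [0, 0, 0], 60]])

```text
time: 21.73
position: [0.5957, 0.1051, 0.0738]
tool_rot: [3.136, 0.078, -0.01]
ft_force: [-2.1, -0.5, -0.9]
grip_width: 0.689
```

```bash
python3 -c "
from h import *
go([.595,.111,.055],-86.5)"
```

```text
t 21.73 p [0.5957 0.1051 0.0738] rv [ 3.136  0.078 -0.01 ] F [-2.1 -0.5 -0.9] g 0.689
shift tool mm [-0.2 -6.  18.8] rows 1.0
turn deg [ 0.25  0.38 -0.66] shift in NEW axes [-0.3 -5.9 18.8]
yaw -87.16 q [-0.62  0.38  0.49  1.75 -0.2   1.07 -1.59]
```

Emit:
step_arm(rows=[[[0, 0, -0.7], [0, -6, 5], 60], [[0, 0, 0], [0, 0, 7], 60], [[0, 0, 0], [0, 0, 7], 60], [[0, 0, 0], [0, 0, 0], 60]])

```text
time: 22.07
position: [0.5946, 0.1115, 0.054]
tool_rot: [3.134, 0.099, -0.013]
ft_force: [0.1, 0.1, 0.7]
grip_width: 0.688
```

Emit:
step_arm(grip_force=30, rows=[[[0, 0, 0], [0, 0, 0], 28], [[0, 0, 0], [0, 0, 0], 28], [[0, 0, 0], [0, 0, 0], 28], [[0, 0, 0], [0, 0, 0], 28], [[0, 0, 0], [0, 0, 0], 28]])

```text
time: 22.48
position: [0.5959, 0.113, 0.0558]
tool_rot: [3.136, 0.102, -0.007]
ft_force: [-0.4, 0.1, -0.5]
grip_width: 0.415
```

Emit:
step_arm(rows=[[[0, 0, 0], [0, 0, -20], 28], [[0, 0, 0], [0, 0, -35], 28], [[0, 0, 0], [0, 0, -35], 28], [[0, 0, 0], [0, 0, -20], 28]])

```text
time: 22.82
position: [0.5909, 0.1127, 0.162]
tool_rot: [3.131, 0.102, -0.031]
ft_force: [0.9, -0.1, 0.2]
grip_width: 0.406
```

```bash
python3 -c "
from h import *
go([.499,.358,.165],-86)"
```

```text
t 22.82 p [0.5909 0.1127 0.162 ] rv [ 3.131  0.102 -0.031] F [ 0.9 -0.1  0.2] g 0.406
shift tool mm [ -75.8 -250.8   -3.6] rows 7.0
turn deg [ 0.48  1.16 -0.27] shift in NEW axes [ -74.6 -251.1   -3. ]
yaw -86.26 q [-0.66  0.3   0.51  1.66 -0.14  1.24 -1.62]
```

Emit:
step_arm(rows=[[[0.5, 1.2, -0.3], [-9, -31, -2], 28], [[0, 0, 0], [-9, -31, -1], 28], [[0, 0, 0], [-9, -31, 0], 28], [[0, 0, 0], [-9, -31, 0], 28], [[0, 0, 0], [-9, -31, 0], 28], [[0, 0, 0], [-9, -31, 0], 28], [[0, 0, 0], [-9, -31, 0], 28], [[0, 0, 0], [-9, -31, 0], 28], [[0, 0, 0], [0, 0, 0], 28]])

```text
time: 23.57
position: [0.5036, 0.3625, 0.1725]
tool_rot: [-3.134, -0.094, -0.022]
ft_force: [-1.4, 0.7, -1.0]
grip_width: 0.408
```

```bash
python3 -c "
from h import *
go([.499,.358,.035],-86)"
```

```text
t 23.57 p [0.5036 0.3625 0.1725] rv [-3.134 -0.094 -0.022] F [-1.4  0.7 -1. ] g 0.408
shift tool mm [ -6.8   5.1 137.4] rows 4.0
turn deg [-0.34 -0.83 -0.56] shift in NEW axes [ -4.9   4.2 137.5]
yaw -86.56 q [-0.97  0.29  0.37  1.63 -0.11  1.23 -2.1 ]
```

Emit:
step_arm(rows=[[[-0.3, -0.8, -0.6], [-5, 6, 30], 28], [[0, 0, 0], [0, 2, 35], 28], [[0, 0, 0], [0, 2, 35], 28], [[0, 0, 0], [0, 0, 28], 28], [[0, 0, 0], [0, 0, 10], 28], [[0, 0, 0], [0, 0, 10], 28], [[0, 0, 0], [0, 0, 0], 28]])

```text
time: 24.15
position: [0.4984, 0.3588, 0.0209]
tool_rot: [-3.134, -0.127, -0.005]
ft_force: [-1.0, -0.4, 0.2]
grip_width: 0.408
```

```bash
python3 -c "
from h import *
go([.499,.358,.021],-86)"
```

```text
t 24.15 p [0.4984 0.3588 0.0209] rv [-3.134 -0.127 -0.005] F [-1.  -0.4  0.2] g 0.408
shift tool mm [ 0.5  0.8 -0.1] rows 1.0
turn deg [-0.3  -0.2   0.65] shift in NEW axes [ 0.5  0.8 -0.1]
yaw -85.35 q [-0.94  0.44  0.33  1.77 -0.17  0.96 -2.02]
```

Emit:
step_arm(rows=[[[0, 0, 0], [0, 0, 0], 50], [[0, 0, 0], [0, 0, 0], 50], [[0, 0, 0], [0, 0, 0], 50], [[0, 0, 0], [0, 0, -25], 50], [[0, 0, 0], [0, 0, -40], 50], [[0, 0, 0], [0, 0, -40], 60], [[0, 0, 0], [0, 0, -35], 60], [[0, 0, 0], [0, 0, 0], 60]])

```text
time: 24.82
position: [0.5018, 0.3594, 0.1761]
tool_rot: [-3.126, -0.124, -0.021]
ft_force: [2.0, 1.6, 1.7]
grip_width: 0.669
```

```bash
python3 -c "
from h import *
go([.592,.0183,.15],-86)
cass('top','t10');cass('side','s10')"
```

```text
t 24.82 p [0.5018 0.3594 0.1761] rv [-3.126 -0.124 -0.021] F [2.  1.6 1.7] g 0.669
shift tool mm [ 62.4 347.5  22.7] rows 9.0
turn deg [-0.71 -0.78  0.56] shift in NEW axes [ 66.2 346.6  26.1]
yaw -85.44 q [-0.97  0.28  0.37  1.64 -0.11  1.23 -2.07]
top [265, 183, 13, 22, 180] z 0.0641 [594.3  17.3] [67.3 35. ] 3.2
side [225, 179, 25, 14, 228] z 0.0637 [594.3  19.2] [61.4 38.2] 4.6
```

Emit:
step_arm(rows=[[[-0.7, -0.8, 0.6], [6, 34, 0], 60], [[0, 0, 0], [7, 35, 0], 60], [[0, 0, 0], [7, 35, 0], 60], [[0, 0, 0], [7, 35, 0], 60], [[0, 0, 0], [7, 35, 0], 60], [[0, 0, 0], [7, 35, 0], 60], [[0, 0, 0], [7, 35, 0], 60], [[0, 0, 0], [7, 35, 0], 60], [[0, 0, 0], [7, 35, 0], 60], [[0, 0, 0], [5, 30, 0], 60], [[0, 0, 0], [0, 0, 0], 60]])

```text
time: 25.83
position: [0.5867, 0.0082, 0.1589]
tool_rot: [3.132, 0.125, -0.035]
ft_force: [0.7, -1.9, -0.5]
grip_width: 0.689
```

```bash
python3 -c "
from h import *
go([.5925,.0183,.08],-86)"
```

```text
t 25.83 p [0.5867 0.0082 0.1589] rv [ 3.132  0.125 -0.035] F [ 0.7 -1.9 -0.5] g 0.689
shift tool mm [  8.4 -10.1  78.7] rows 2.0
turn deg [0.37 1.28 0.59] shift in NEW axes [ 6.5 -9.7 78.9]
yaw -85.41 q [-0.55  0.27  0.57  1.71 -0.15  1.23 -1.43]
```

Emit:
step_arm(rows=[[[0.4, 1.3, 0.6], [8, -10, 25], 60], [[0, 0, 0], [0, 0, 27], 60], [[0, 0, 0], [0, 0, 27], 60], [[0, 0, 0], [0, 0, 0], 60]])

```text
time: 26.17
position: [0.5927, 0.0135, 0.0751]
tool_rot: [3.14, 0.093, 0.001]
ft_force: [-2.1, 0.2, -0.1]
grip_width: 0.691
```

```bash
python3 -c "
from h import *
go([.5925,.0183,.055],-86)"
```

```text
t 26.17 p [0.5927 0.0135 0.0751] rv [3.14e+00 9.30e-02 1.00e-03] F [-2.1  0.2 -0.1] g 0.691
shift tool mm [ 0.  -4.8 20.1] rows 1.0
turn deg [ 0.02 -0.02 -0.62] shift in NEW axes [ 0.1 -4.8 20.1]
yaw -86.62 q [-0.53  0.36  0.55  1.79 -0.21  1.05 -1.41]
```

Emit:
step_arm(rows=[[[0, 0, -0.6], [0, -5, 6], 60], [[0, 0, 0], [0, 0, 7], 60], [[0, 0, 0], [0, 0, 7], 60], [[0, 0, 0], [0, 0, 0], 60]])

```text
time: 26.5
position: [0.5923, 0.0196, 0.0542]
tool_rot: [3.139, 0.112, -0.001]
ft_force: [0.8, -0.2, 0.5]
grip_width: 0.692
```

Emit:
step_arm(grip_force=30, rows=[[[0, 0, 0], [0, 0, 0], 28], [[0, 0, 0], [0, 0, 0], 28], [[0, 0, 0], [0, 0, 0], 28], [[0, 0, 0], [0, 0, 0], 28], [[0, 0, 0], [0, 0, 0], 28]])

```text
time: 26.92
position: [0.5944, 0.0203, 0.0573]
tool_rot: [-3.139, -0.113, -0.007]
ft_force: [-0.2, -0.6, -0.7]
grip_width: 0.409
```

Emit:
step_arm(rows=[[[0, 0, 0], [0, 0, -20], 28], [[0, 0, 0], [0, 0, -35], 28], [[0, 0, 0], [0, 0, -35], 28], [[0, 0, 0], [0, 0, -20], 28]])

```text
time: 27.25
position: [0.5889, 0.0199, 0.1649]
tool_rot: [3.138, 0.112, -0.015]
ft_force: [0.1, 0.0, -0.3]
grip_width: 0.409
```

```bash
python3 -c "
from h import *
go([.439,.416,.17],-86)"
```

```text
t 27.25 p [0.5889 0.0199 0.1649] rv [ 3.138  0.112 -0.015] F [ 0.1  0.  -0.3] g 0.409
shift tool mm [-121.3 -405.8   -4.7] rows 11.0
turn deg [0.09 0.54 0.09] shift in NEW axes [-122.  -405.6   -5.1]
yaw -85.91 q [-0.56  0.26  0.57  1.7  -0.15  1.23 -1.46]
```

Emit:
step_arm(rows=[[[0, 0.5, 0], [-11, -36, -2], 28], [[0, 0, 0], [-11, -37, 0], 28], [[0, 0, 0], [-11, -37, 0], 28], [[0, 0, 0], [-11, -37, 0], 28], [[0, 0, 0], [-11, -37, 0], 28], [[0, 0, 0], [-11, -37, 0], 28], [[0, 0, 0], [-11, -37, 0], 28], [[0, 0, 0], [-11, -37, 0], 28], [[0, 0, 0], [-11, -37, 0], 28], [[0, 0, 0], [-11, -37, 0], 28], [[0, 0, 0], [-11, -37, 0], 28], [[0, 0, 0], [0, 0, 0], 28]])

```text
time: 28.25
position: [0.441, 0.4298, 0.1761]
tool_rot: [-3.134, -0.088, -0.028]
ft_force: [-1.4, 1.4, -0.1]
grip_width: 0.409
```

```bash
python3 -c "
from h import *
go([.440,.416,.021],-86)"
```

```text
t 28.25 p [0.441  0.4298 0.1761] rv [-3.134 -0.088 -0.028] F [-1.4  1.4 -0.1] g 0.409
shift tool mm [ -4.5  14.6 154.9] rows 4.0
turn deg [-0.32 -1.02 -0.78] shift in NEW axes [ -1.9  13.7 155.1]
yaw -86.78 q [-1.07  0.27  0.3   1.64 -0.08  1.23 -2.27]
```

Emit:
step_arm(rows=[[[-0.3, -1, -0.8], [-2, 14, 15], 28], [[0, 0, 0], [0, 2, 35], 28], [[0, 0, 0], [0, 2, 35], 28], [[0, 0, 0], [0, 0, 35], 28], [[0, 0, 0], [0, 0, 20], 28], [[0, 0, 0], [0, 0, 12], 28], [[0, 0, 0], [0, 0, 0], 28]])

```text
time: 28.83
position: [0.4389, 0.4181, 0.0211]
tool_rot: [-3.133, -0.128, -0.006]
ft_force: [-0.0, -0.6, -0.8]
grip_width: 0.404
```

```bash
python3 -c "
from h import *
go([.440,.416,.021],-86)"
```

```text
t 28.83 p [0.4389 0.4181 0.0211] rv [-3.133 -0.128 -0.006] F [-0.  -0.6 -0.8] g 0.404
shift tool mm [0.9 2.2 0.1] rows 1.0
turn deg [-0.35 -0.23  0.67] shift in NEW axes [0.9 2.2 0.1]
yaw -85.33 q [-1.04  0.42  0.28  1.79 -0.14  0.95 -2.19]
```

Emit:
step_arm(rows=[[[0, 0, 0], [0, 2, 0], 28], [[0, 0, 0], [0, 0, 0], 48], [[0, 0, 0], [0, 0, 0], 48], [[0, 0, 0], [0, 0, 0], 48], [[0, 0, 0], [0, 0, -25], 48], [[0, 0, 0], [0, 0, -40], 48], [[0, 0, 0], [0, 0, -40], 60], [[0, 0, 0], [0, 0, -40], 87], [[0, 0, 0], [0, 0, 0], 87]])

```text
time: 29.58
position: [0.4417, 0.4165, 0.181]
tool_rot: [-3.125, -0.125, -0.018]
ft_force: [2.0, 1.2, 0.8]
grip_width: 0.705
```

```bash
python3 -c "
from h import *
go([.54,-.13,.20],-2.2)
d=snap('side','s11');cv2.imwrite('pics/s11b.png',cv2.resize(d['frame'][70:384,150:400,::-1],None,fx=1.9,fy=1.9))
d=snap('top','t11');cv2.imwrite('pics/t11c.png',cv2.resize(d['frame'][:,:,::-1],(800,600)));cv2.imwrite('pics/t11b.png',cv2.resize(d['frame'][170:275,260:430,::-1],None,fx=4.6,fy=4.6))
P=cloud(d);hsv=cv2.cvtColor(d['frame'],cv2.COLOR_RGB2HSV);H,S,V=[hsv[...,i].astype(int) for i in range(3)]
m=(P[...,1]<-.09)&(P[...,1]>-.185)&(P[...,0]>.41)&(P[...,0]<.66)&(P[...,2]>.027)&(d['range_z']>0)&((V>110)|(S>120))
k,l,stt,_=cv2.connectedComponentsWithStats(m.astype(np.uint8))
for i in range(1,k):
  if stt[i,4]>20:
    Q=P[l==i];r=cv2.minAreaRect((Q[:,:2]*1000).astype(np.float32));print(stt[i],np.round(r[0]),np.round(r[1]),r[2],Q[:,2].max())
"
```

```text
t 29.58 p [0.4417 0.4165 0.181 ] rv [-3.125 -0.125 -0.018] F [2.  1.2 0.8] g 0.705
shift tool mm [ 54.5 552.3 -26. ] rows 14.0
turn deg [ -0.14  -1.15 -83.21] shift in NEW axes [-542.3  119.2  -19. ]
yaw -85.4 q [-1.06  0.25  0.31  1.66 -0.08  1.23 -2.23]
[305 182   3  18  22] [628. -92.] [58.  4.] 0.06606969982385635 0.046750890359140526
[323 196  12  20 193] [ 592. -171.] [29. 63.] 87.41277313232422 0.04660516370718263
[303 225  28  25 449] [ 486. -149.] [75. 82.] 83.59078216552734 0.04731412311583852
```

View pics/s11b.png

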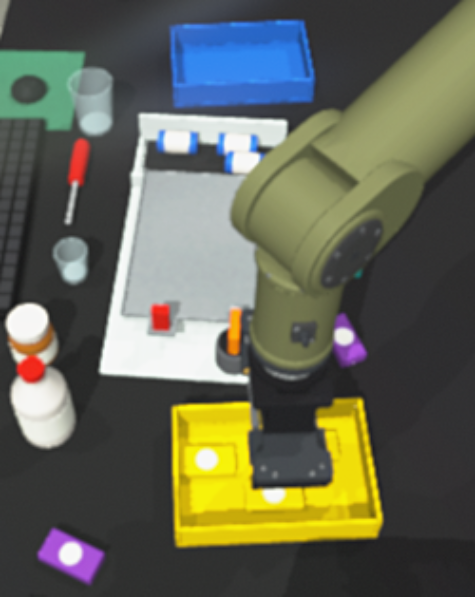

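View pics/t11b.png

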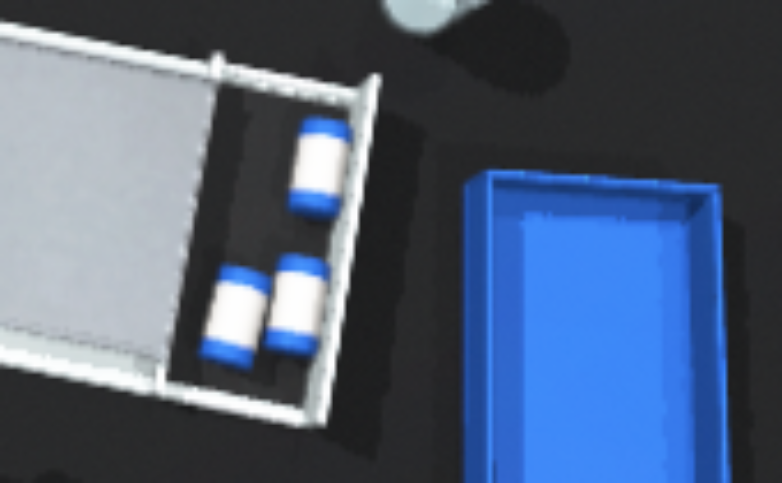

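Emit:
step_arm(rows=[[[0, 0, 0], [4, 40, -3], 87], [[0, 0, 0], [4, 40, -3], 87], [[0, 0, 0], [4, 40, -3], 87], [[0, 0, 0], [4, 40, -2], 87], [[0, 0, 0], [4, 40, -2], 87], [[0, 0, 0], [4, 40, -2], 87], [[0, 0, 0], [4, 40, -2], 87], [[0, 0, 0], [4, 40, -2], 87], [[0, 0, 0], [4, 40, -2], 87], [[0, 0, 0], [4, 40, -2], 87], [[0, 0, 0], [4, 40, -2], 87], [[0, 0, 0], [4, 40, -2], 87]])

```text
time: 30.68
position: [0.5216, -0.0657, 0.1861]
tool_rot: [-3.126, -0.165, 0.013]
ft_force: [0.9, -0.6, 0.0]
grip_width: 1.0
```

Emit:
step_arm(rows=[[[0, 0, -7], [0, 0, 0], 87], [[0, 0, -7], [0, 0, 0], 87], [[0, 0, -7], [0, 0, 0], 87], [[0, 0, -7], [0, 0, 0], 87], [[0, 0, -7], [0, 0, 0], 87], [[0, 0, -7], [0, 0, 0], 87], [[0, 0, -7], [0, 0, 0], 87], [[0, 0, -7], [0, 0, 0], 87], [[0, 0, -7], [0, 0, 0], 87], [[0, 0, -7], [0, 0, 0], 87], [[0, 0, -7], [0, 0, 0], 87], [[0, 0, -7], [0, 0, 0], 87]])

```text
time: 31.68
position: [0.5125, -0.0817, 0.1735]
tool_rot: [-2.182, -2.229, 0.026]
ft_force: [-0.4, -0.4, -0.3]
grip_width: 1.0
```

```bash
python3 -c "
from h import *
go([.54,-.15,.20],-2.2)
d=snap('wrist','w12');cv2.imwrite('pics/w12b.png',cv2.resize(d['frame'][:,:,::-1],(800,600)))"
```

```text
t 31.68 p [ 0.5125 -0.0817  0.1735] rv [-2.182 -2.229  0.026] F [-0.4 -0.4 -0.3] g 1.0
shift tool mm [-68.7  25.3 -27.5] rows 2.0
turn deg [-1.56 -0.2   3.43] shift in NEW axes [-67.2  30.1 -26.5]
yaw 1.23 q [-0.47  0.1   0.62  1.85 -0.06  1.24  0.19]
```

View pics/w12b.png

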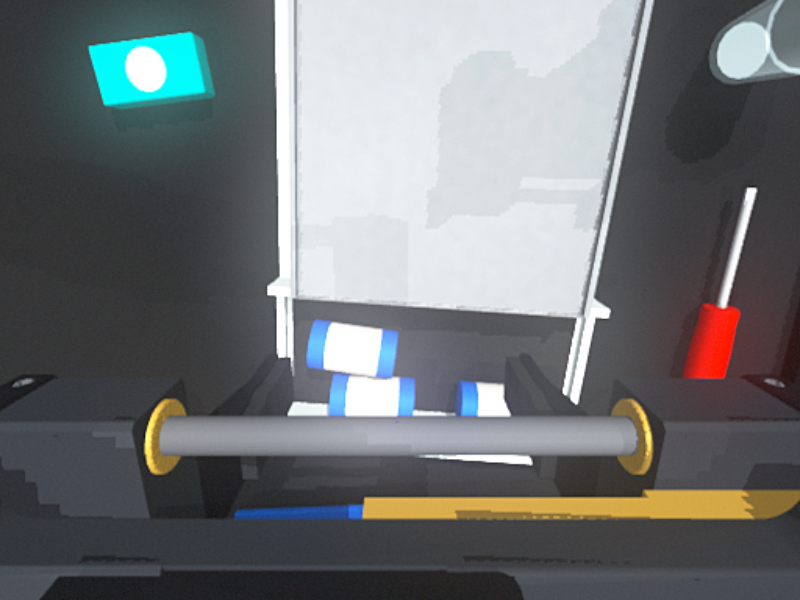

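```bash
cat >> h.py <<'E'
def cols(n,fn=None,box=(.41,.66,-.195,-.085),zr=(.034,.055)):
    d=snap(n,fn) if fn else None
    return d
def colfit(d,box=(.41,.66,-.195,-.085),zr=(.034,.055)):
    P=cloud(d);hsv=cv2.cvtColor(d['frame'],cv2.COLOR_RGB2HSV);H,S,V=[hsv[...,i].astype(int) for i in range(3)]
    m=(P[...,0]>box[0])&(P[...,0]<box[1])&(P[...,1]>box[2])&(P[...,1]<box[3])&(P[...,2]>zr[0])&(P[...,2]<zr[1])&(d['range_z']>0)
    k,l,stt,_=cv2.connectedComponentsWithStats(m.astype(np.uint8),connectivity=4)
    for i in range(1,k):
        if stt[i,4]<20: continue
        Q=P[l==i];r=cv2.minAreaRect((Q[:,:2]*1000).astype(np.float32));print(stt[i].tolist(),np.round(r[0]),np.round(r[1]),round(r[2],1),'zmax',np.percentile(Q[:,2],95).round(4))
E
python3 -c "
from h import *
for f in ['t11','s11','w12']:
    print(f); colfit(dict(np.load(f+'.npz')))
    print(f); colfit(dict(np.load(f+'.npz')),zr=(.038,.055))
"
```

```text
t11
[299, 185, 9, 48, 90] [568. -87.] [  9. 157.] 87.7 zmax 0.0479
[324, 196, 15, 34, 233] [ 570. -174.] [ 36. 109.] 87.4 zmax 0.0491
[319, 225, 14, 37, 240] [ 471. -171.] [ 36. 109.] 87.2 zmax 0.0497
[304, 228, 15, 21, 196] [ 479. -129.] [32. 63.] 81.8 zmax 0.0446
t11
[299, 186, 9, 47, 87] [565. -87.] [  9. 149.] 87.5 zmax 0.0479
[325, 196, 11, 20, 139] [ 592. -174.] [24. 63.] 85.7 zmax 0.0454
[319, 225, 12, 22, 155] [ 493. -171.] [29. 62.] 83.6 zmax 0.0443
[306, 228, 12, 21, 154] [ 479. -128.] [29. 62.] 86.5 zmax 0.0448
s11
[233, 133, 68, 26, 707] [ 518. -153.] [ 84. 209.] 90.0 zmax 0.0528
[236, 160, 15, 2, 22] [584. -88.] [42.  7.] 3.0 zmax 0.0485
s11
[233, 133, 68, 14, 439] [ 517. -176.] [ 39. 207.] 90.0 zmax 0.0538
[270, 149, 20, 8, 104] [ 478. -128.] [27. 58.] 83.7 zmax 0.0456
[236, 160, 15, 2, 22] [584. -88.] [42.  7.] 3.0 zmax 0.0485
w12
[200, 191, 190, 13, 794] [553. -87.] [ 10. 206.] 87.5 zmax 0.0467
[196, 211, 58, 32, 1343] [ 475. -129.] [31. 62.] 83.1 zmax 0.0428
[210, 246, 55, 21, 1016] [ 490. -165.] [63. 24.] 0.4 zmax 0.043
[294, 251, 32, 16, 412] [ 574. -165.] [35. 17.] 5.6 zmax 0.0429
w12
[200, 191, 178, 13, 746] [543. -90.] [  9. 186.] 90.0 zmax 0.0467
[196, 215, 57, 27, 1051] [ 475. -129.] [25. 62.] 83.7 zmax 0.0429
[210, 250, 55, 17, 780] [ 490. -166.] [63. 21.] 2.3 zmax 0.0431
[294, 256, 32, 11, 282] [ 574. -167.] [35. 13.] 5.6 zmax 0.0431
```

```bash
python3 -c "
from h import *
go([.591,-.173,.12],-2.5)
a=np.radians(5);c,s=np.cos(a),np.sin(a)
for q in [(.055,-.04),(-.055,-.04),(0,.03)]: print(.4905+c*q[0]-s*q[1],-.373+s*q[0]+c*q[1])
"
```

```text
t 31.73 p [ 0.5122 -0.0816  0.1732] rv [-2.175 -2.235  0.026] F [-0.9  0.  -0.4] g 0.998
shift tool mm [-93.7  77.7  50.7] rows 4.0
turn deg [-1.6  -0.2   4.06] shift in NEW axes [-87.8  82.7  53.2]
yaw 1.56 q [-0.47  0.1   0.62  1.85 -0.06  1.24  0.19]
0.5487769381049523 -0.40805422207254866
0.4391955213148603 -0.417641353774791
0.48788532771757026 -0.3431141590572476
```

Emit:
step_arm(rows=[[[-1.6, 0, 4], [-23, 19, 0], 76], [[0, 0, 0], [-22, 20, 10], 76], [[0, 0, 0], [-22, 21, 15], 76], [[0, 0, 0], [-21, 21, 15], 76], [[0, 0, 0], [0, 0, 0], 76]])

```text
time: 32.15
position: [0.5918, -0.1707, 0.1261]
tool_rot: [-2.273, -2.159, -0.004]
ft_force: [-0.9, 0.2, -0.2]
grip_width: 0.879
```

```bash
python3 -c "
from h import *
go([.591,-.172,.06],-2.5);d=snap('top','t13');colfit(d,zr=(.038,.055));d=snap('side','s13');colfit(d,zr=(.038,.055))"
```

```text
t 32.15 p [ 0.5918 -0.1707  0.1261] rv [-2.273 -2.159 -0.004] F [-0.9  0.2 -0.2] g 0.879
shift tool mm [-1.8 -0.6 66.1] rows 2.0
turn deg [-0.18 -0.36 -0.43] shift in NEW axes [-1.3 -0.8 66.1]
yaw -2.93 q [-0.29  0.37  0.66  1.68 -0.25  1.17  0.38]
[300, 186, 8, 41, 82] [574. -88.] [  8. 129.] 87.6 zmax 0.0491
[251, 133, 50, 8, 191] [ 490. -189.] [ 11. 152.] 88.2 zmax 0.0544
[233, 138, 21, 7, 111] [ 589. -174.] [28. 62.] 88.8 zmax 0.045
[265, 140, 21, 7, 117] [ 491. -168.] [62. 28.] 0.4 zmax 0.0461
[270, 149, 21, 8, 111] [ 476. -128.] [27. 62.] 84.1 zmax 0.0451
[227, 159, 15, 3, 23] [611. -89.] [ 8. 42.] 82.3 zmax 0.048
```

Emit:
step_arm(rows=[[[0, 0, 0.4], [-2, -1, 25], 76], [[0, 0, 0], [0, 0, 30], 76], [[0, 0, 0], [0, 0, 20], 76], [[0, 0, 0], [0, 0, 0], 76]])

```text
time: 32.58
position: [0.5905, -0.1642, 0.055]
tool_rot: [-2.28, -2.15, -0.019]
ft_force: [-1.4, 0.9, 0.5]
grip_width: 0.874
```

```bash
python3 -c "
from h import *
go([.590,-.173,.025],-2.5)"
```

```text
t 32.58 p [ 0.5905 -0.1642  0.055 ] rv [-2.28  -2.15  -0.019] F [-1.4  0.9  0.5] g 0.874
shift tool mm [-9.3 -0.  29.8] rows 1.0
turn deg [ 0.18 -0.81 -0.85] shift in NEW axes [-8.8 -0.1 30. ]
yaw -3.35 q [-0.27  0.44  0.63  1.76 -0.31  1.04  0.41]
```

Emit:
step_arm(rows=[[[0, -0.8, -0.8], [-9, 0, 8], 76], [[0, 0, 0], [-1, 0, 11], 76], [[0, 0, 0], [-1, 0, 11], 76], [[0, 0, 0], [0, 0, 0], 76]])

```text
time: 32.92
position: [0.5914, -0.173, 0.0269]
tool_rot: [2.263, 2.171, 0.011]
ft_force: [-0.4, 0.4, -0.6]
grip_width: 0.877
```

```bash
python3 -c "
from h import *
go([.590,-.173,.025],-2.5)"
```

```text
t 32.92 p [ 0.5914 -0.173   0.0269] rv [2.263 2.171 0.011] F [-0.4  0.4 -0.6] g 0.877
shift tool mm [-0.1 -1.4  1.9] rows 1.0
turn deg [ 0.5  -0.07  0.12] shift in NEW axes [-0.1 -1.4  1.9]
yaw -2.38 q [-0.25  0.48  0.61  1.77 -0.33  0.99  0.45]
```

Emit:
step_arm(grip_force=30, rows=[[[0, 0, 0], [0, -1, 1], 52], [[0, 0, 0], [0, 0, 0], 52], [[0, 0, 0], [0, 0, 0], 52], [[0, 0, 0], [0, 0, 0], 52]])

```text
time: 33.25
position: [0.5913, -0.1733, 0.0274]
tool_rot: [2.263, 2.169, 0.013]
ft_force: [-0.4, 0.2, -1.2]
grip_width: 0.706
```

Emit:
step_arm(rows=[[[0, 0, 0], [0, 0, -20], 52], [[0, 0, 0], [0, 0, -35], 52], [[0, 0, 0], [0, 0, -35], 52], [[0, 0, 0], [0, 0, -35], 52]])

```text
time: 33.58
position: [0.5841, -0.1715, 0.1479]
tool_rot: [-2.264, -2.169, 0.004]
ft_force: [0.1, 0.1, -0.5]
grip_width: 0.709
```

```bash
python3 -c "
from h import *
go([.549,-.408,.14],5)"
```

```text
t 33.58 p [ 0.5841 -0.1715  0.1479] rv [-2.264 -2.169  0.004] F [ 0.1  0.1 -0.5] g 0.709
shift tool mm [-237.8  -24.9    7.5] rows 6.0
turn deg [-0.37 -0.17 -7.46] shift in NEW axes [-232.6  -55.6    7.9]
yaw -2.46 q [-0.31  0.34  0.67  1.68 -0.22  1.21  0.37]
```

Emit:
step_arm(rows=[[[0, 0, -3.5], [-34, -3, 1], 52], [[0, 0, -3.5], [-34, -5, 1], 52], [[0, 0, 0], [-34, -8, 1], 52], [[0, 0, 0], [-34, -8, 1], 52], [[0, 0, 0], [-34, -8, 1], 52], [[0, 0, 0], [-34, -8, 1], 52], [[0, 0, 0], [-28, -8, 1], 52], [[0, 0, 0], [0, 0, 0], 52]])

```text
time: 34.25
position: [0.5596, -0.4124, 0.1539]
tool_rot: [2.099, 2.32, 0.018]
ft_force: [-1.6, -0.8, -0.1]
grip_width: 0.709
```

```bash
python3 -c "
from h import *
go([.549,-.408,.05],5)"
```

```text
t 34.25 p [ 0.5596 -0.4124  0.1539] rv [2.099 2.32  0.018] F [-1.6 -0.8 -0.1] g 0.709
shift tool mm [  5.7 -11.9 103.7] rows 3.0
turn deg [0.99 0.12 0.73] shift in NEW axes [  5.3 -10.2 103.9]
yaw 5.73 q [ 0.11  0.52  0.69  1.46 -0.35  1.27  0.93]
```

Emit:
step_arm(rows=[[[1, 0, 0.7], [5, -12, 30], 52], [[0, 0, 0], [0, 0, 35], 52], [[0, 0, 0], [0, 0, 35], 52], [[0, 0, 0], [0, 0, 8], 52], [[0, 0, 0], [0, 0, 8], 52], [[0, 0, 0], [0, 0, 0], 52]])

```text
time: 34.75
position: [0.5471, -0.4158, 0.0382]
tool_rot: [2.126, 2.301, -0.004]
ft_force: [0.2, 0.6, -1.0]
grip_width: 0.712
```

```bash
python3 -c "
from h import *
go([.549,-.408,.029],5)"
```

```text
t 34.75 p [ 0.5471 -0.4158  0.0382] rv [ 2.126  2.301 -0.004] F [ 0.2  0.6 -1. ] g 0.712
shift tool mm [7.7 2.4 9.2] rows 1.0
turn deg [ 0.24  0.49 -0.47] shift in NEW axes [7.6 2.5 9.2]
yaw 4.53 q [ 0.14  0.61  0.65  1.58 -0.4   1.08  0.97]
```

Emit:
step_arm(rows=[[[0, 0, 0], [5, 2, 4], 52], [[0, 0, 0], [0, 0, 4], 52], [[0, 0, 0], [0, 0, 0], 52], [[0, 0, 0], [0, 0, 0], 74], [[0, 0, 0], [0, 0, 0], 74], [[0, 0, 0], [0, 0, 0], 74], [[0, 0, 0], [0, 0, 0], 74], [[0, 0, 0], [0, 0, -25], 74], [[0, 0, 0], [0, 0, -40], 76], [[0, 0, 0], [0, 0, -40], 76], [[0, 0, 0], [0, 0, -10], 76]])

```text
time: 35.67
position: [0.5507, -0.4091, 0.1538]
tool_rot: [2.12, 2.299, -0.002]
ft_force: [0.7, -1.4, 1.1]
grip_width: 0.87
```

```bash
python3 -c "
from h import *
go([.491,-.172,.14],-1)
d=snap('wrist','w14');cv2.imwrite('pics/w14b.png',cv2.resize(d['frame'][:,:,::-1],(640,480)))
d=snap('top','t14');cv2.imwrite('pics/t14b.png',cv2.resize(d['frame'][150:310,240:440,::-1],None,fx=4,fy=3.7))
colfit(d,zr=(.038,.055))"
```

```text
t 35.67 p [ 0.5507 -0.4091  0.1538] rv [ 2.120e+00  2.299e+00 -2.000e-03] F [ 0.7 -1.4  1.1] g 0.87
shift tool mm [241.3 -40.4  10.7] rows 7.0
turn deg [0.51 0.63 5.64] shift in NEW axes [236.  -63.8  13.8]
yaw 4.65 q [ 0.09  0.5   0.7   1.49 -0.33  1.26  0.91]
[300, 186, 8, 42, 79] [573. -88.] [  8. 133.] 88.2 zmax 0.0476
[335, 195, 4, 23, 27] [ 591. -193.] [ 1. 74.] 87.4 zmax 0.0547
[332, 218, 3, 20, 22] [ 521. -189.] [ 1. 63.] 87.0 zmax 0.0549
[320, 225, 11, 21, 149] [ 494. -169.] [25. 62.] 88.5 zmax 0.0447
[306, 228, 13, 21, 158] [ 479. -129.] [28. 62.] 83.0 zmax 0.0449
```

View pics/t14b.png

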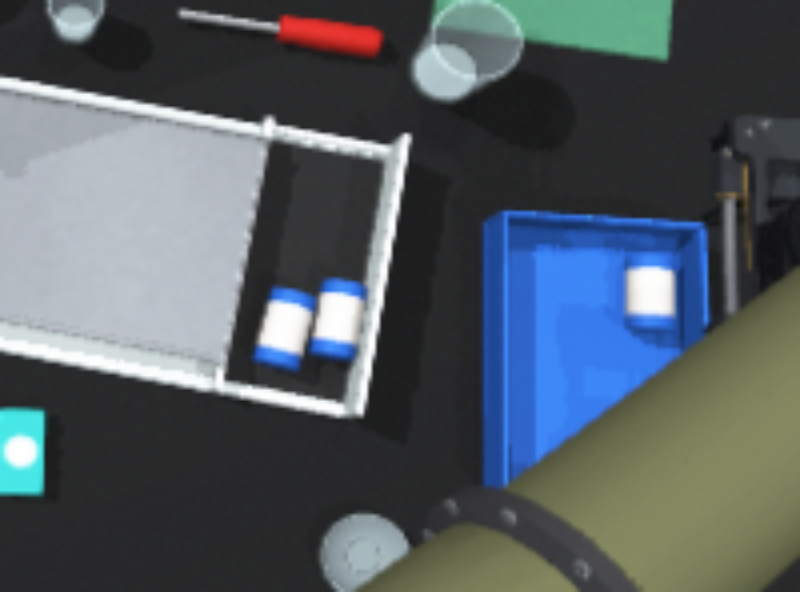

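Emit:
step_arm(rows=[[[0.5, 0.6, 5.6], [34, -6, 1], 76], [[0, 0, 0], [34, -9, 0], 76], [[0, 0, 0], [34, -9, 0], 76], [[0, 0, 0], [34, -9, 0], 76], [[0, 0, 0], [34, -9, 0], 76], [[0, 0, 0], [34, -9, 1], 76], [[0, 0, 0], [30, -9, 1], 76], [[0, 0, 0], [0, 0, 0], 76]])

```text
time: 36.43
position: [0.4818, -0.1652, 0.1351]
tool_rot: [-2.242, -2.183, 0.019]
ft_force: [0.3, 0.4, -0.6]
grip_width: 0.872
```

```bash
python3 -c "
from h import *
go([.492,-.170,.06],-1)
d=snap('side','s15');colfit(d,zr=(.038,.055))"
```

```text
t 36.43 p [ 0.4818 -0.1652  0.1351] rv [-2.242 -2.183  0.019] F [ 0.3  0.4 -0.6] g 0.872
shift tool mm [-4.5 11.7 74.9] rows 2.0
turn deg [-1.01 -0.   -0.53] shift in NEW axes [-4.6 10.3 75.1]
yaw -1.53 q [-0.38  0.12  0.7   1.92 -0.08  1.15  0.32]
[254, 133, 47, 15, 287] [ 485. -174.] [ 41. 143.] 89.6 zmax 0.0535
[270, 149, 21, 8, 120] [ 476. -127.] [27. 61.] 86.1 zmax 0.0456
[226, 158, 24, 4, 35] [601. -89.] [ 9. 69.] 89.1 zmax 0.0485
```

Emit:
step_arm(rows=[[[-1, 0, -0.5], [-5, 10, 20], 76], [[0, 0, 0], [-3, 0, 27], 76], [[0, 0, 0], [-3, 0, 25], 76], [[0, 0, 0], [0, 0, 0], 76]])

```text
time: 36.82
position: [0.4956, -0.1777, 0.0632]
tool_rot: [2.238, 2.201, 0.013]
ft_force: [-0.1, 10.9, -6.8]
grip_width: 0.876
```

```bash
python3 -c "
from h import *
go([.4915,-.171,.026],-1)"
```

```text
t 36.82 p [ 0.4956 -0.1777  0.0632] rv [2.238 2.201 0.013] F [-0.1 10.9 -6.8] g 0.876
shift tool mm [ 6.5 -4.5 37.2] rows 1.0
turn deg [ 0.43 -0.22  0.03] shift in NEW axes [ 6.6 -4.3 37.2]
yaw -0.97 q [-0.32  0.24  0.69  1.97 -0.19  0.99  0.45]
```

Emit:
step_arm(rows=[[[0, 0, 0], [8, -4, -6], 76], [[0, 0, 0], [0, 0, 0], 76]])

```text
time: 36.98
position: [0.4902, -0.1707, 0.0663]
tool_rot: [-2.243, -2.199, -0.007]
ft_force: [0.2, 0.3, -1.5]
grip_width: 0.874
```

```bash
python3 -c "
from h import *
go([.4915,-.170,.026],-1)
d=snap('wrist','w16');cv2.imwrite('pics/w16b.png',cv2.resize(d['frame'][:,:,::-1],(640,480)))
colfit(d,zr=(.034,.052));colfit(snap('top','t16'),zr=(.038,.055))"
```

```text
t 36.98 p [ 0.4902 -0.1707  0.0663] rv [-2.243 -2.199 -0.007] F [ 0.2  0.3 -1.5] g 0.874
shift tool mm [ 0.5  1.2 40.3] rows 2.0
turn deg [ 0.13 -0.2  -0.14] shift in NEW axes [ 0.7  1.3 40.3]
yaw -1.14 q [-0.34  0.22  0.7   1.98 -0.18  0.99  0.42]
[162, 96, 350, 18, 3420] [545. -88.] [ 10. 223.] 88.8 zmax 0.0464
[183, 144, 98, 54, 4093] [ 475. -129.] [31. 63.] 82.8 zmax 0.0428
[210, 204, 90, 43, 3411] [ 490. -170.] [31. 62.] 87.2 zmax 0.0428
[142, 247, 21, 14, 143] [ 417. -186.] [10.  2.] 2.7 zmax 0.0508
[195, 248, 121, 16, 1476] [ 490. -189.] [ 2. 86.] 87.8 zmax 0.0513
[349, 251, 27, 14, 241] [ 570. -192.] [ 2. 19.] 88.1 zmax 0.0511
[300, 186, 8, 42, 83] [573. -87.] [  9. 132.] 87.8 zmax 0.0484
[306, 228, 12, 21, 141] [ 479. -129.] [27. 62.] 86.2 zmax 0.0454
```

View pics/w16b.png

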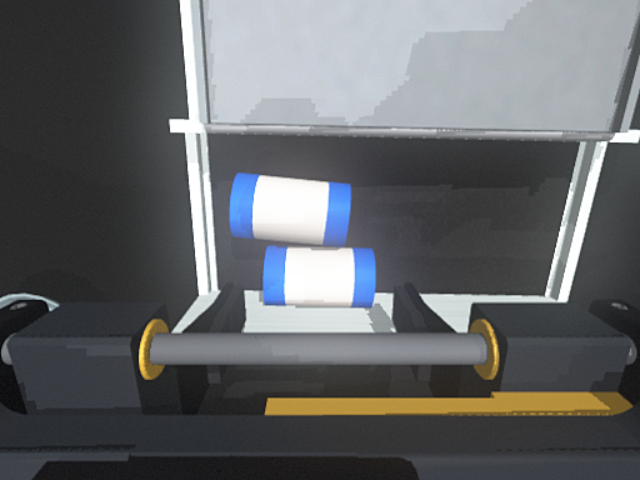

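Emit:
step_arm(rows=[[[0, 0, 1], [1, 0, 13], 76], [[0, 0, 0], [0, 0, 13], 76], [[0, 0, 0], [0, 0, 12], 76], [[0, 0, 0], [0, 0, 0], 76]])

```text
time: 37.42
position: [0.4918, -0.1765, 0.0271]
tool_rot: [2.264, 2.169, 0.005]
ft_force: [-1.0, -0.4, 1.0]
grip_width: 0.873
```

```bash
python3 -c "
from h import *
go([.490,-.170,.026],-2.5)"
```

```text
t 37.42 p [ 0.4918 -0.1765  0.0271] rv [2.264 2.169 0.005] F [-1.  -0.4  1. ] g 0.873
shift tool mm [ 6.4 -2.1  1.1] rows 1.0
turn deg [0.39 0.12 0.05] shift in NEW axes [ 6.4 -2.1  1.1]
yaw -2.45 q [-0.31  0.29  0.68  2.01 -0.23  0.91  0.45]
```

Emit:
step_arm(grip_force=30, rows=[[[0, 0, 0], [6, -2, 0], 76], [[0, 0, 0], [0, 0, 0], 52], [[0, 0, 0], [0, 0, 0], 52], [[0, 0, 0], [0, 0, 0], 52], [[0, 0, 0], [0, 0, 0], 52]])

```text
time: 37.83
position: [0.4902, -0.1719, 0.0277]
tool_rot: [2.265, 2.166, 0.004]
ft_force: [0.1, -0.4, -1.4]
grip_width: 0.708
```

Emit:
step_arm(rows=[[[0, 0, 0], [0, 0, -20], 52], [[0, 0, 0], [0, 0, -35], 52], [[0, 0, 0], [0, 0, -35], 52], [[0, 0, 0], [0, 0, -35], 52]])

```text
time: 38.17
position: [0.4832, -0.1697, 0.1499]
tool_rot: [-2.268, -2.169, 0.014]
ft_force: [0.9, 0.1, -1.1]
grip_width: 0.713
```

```bash
python3 -c "
from h import *
go([.442,-.412,.14],5)"
```

```text
t 38.17 p [ 0.4832 -0.1697  0.1499] rv [-2.268 -2.169  0.014] F [ 0.9  0.1 -1.1] g 0.713
shift tool mm [-243.8  -30.2   11.1] rows 7.0
turn deg [-0.54  0.19 -7.56] shift in NEW axes [-237.7  -62.1    9.9]
yaw -2.56 q [-0.4   0.1   0.73  1.91 -0.06  1.17  0.3 ]
```

Emit:
step_arm(rows=[[[-0.5, 0, -3.5], [-34, -3, 1], 52], [[0, 0, -3.5], [-34, -6, 1], 52], [[0, 0, 0], [-34, -9, 1], 52], [[0, 0, 0], [-34, -9, 1], 52], [[0, 0, 0], [-34, -9, 1], 52], [[0, 0, 0], [-34, -9, 1], 52], [[0, 0, 0], [-30, -9, 1], 52], [[0, 0, 0], [0, 0, 0], 52]])

```text
time: 38.83
position: [0.4518, -0.4145, 0.1565]
tool_rot: [2.093, 2.311, 0.021]
ft_force: [-1.3, -0.2, -0.5]
grip_width: 0.709
```

```bash
python3 -c "
from h import *
go([.442,-.410,.05],5)"
```

```text
t 38.83 p [ 0.4518 -0.4145  0.1565] rv [2.093 2.311 0.021] F [-1.3 -0.2 -0.5] g 0.709
shift tool mm [  6.3 -12.  106.2] rows 3.0
turn deg [1.48 0.48 0.68] shift in NEW axes [  5.3  -9.3 106.5]
yaw 5.68 q [ 0.02  0.35  0.84  1.69 -0.29  1.2   1.03]
```

Emit:
step_arm(rows=[[[1.5, 0.5, 0.7], [8, -11, 30], 52], [[0, 0, 0], [1, 0, 35], 52], [[0, 0, 0], [1, 0, 35], 52], [[0, 0, 0], [0, 0, 8], 52], [[0, 0, 0], [0, 0, 8], 52], [[0, 0, 0], [0, 0, 0], 52]])

```text
time: 39.33
position: [0.4403, -0.4117, 0.0403]
tool_rot: [2.127, 2.303, -0.002]
ft_force: [-0.5, 1.1, -0.2]
grip_width: 0.716
```

```bash
python3 -c "
from h import *
go([.442,-.410,.029],5)"
```

```text
t 39.33 p [ 0.4403 -0.4117  0.0403] rv [ 2.127e+00  2.303e+00 -2.000e-03] F [-0.5  1.1 -0.2] g 0.716
shift tool mm [ 1.6  1.8 11.3] rows 1.0
turn deg [ 0.19  0.32 -0.46] shift in NEW axes [ 1.5  1.8 11.3]
yaw 4.54 q [ 0.08  0.48  0.78  1.8  -0.39  1.02  1.09]
```

Emit:
step_arm(rows=[[[0, 0, 0], [2, 2, 6], 52], [[0, 0, 0], [0, 0, 5], 52], [[0, 0, 0], [0, 0, 0], 52], [[0, 0, 0], [0, 0, 0], 74], [[0, 0, 0], [0, 0, 0], 74], [[0, 0, 0], [0, 0, 0], 74], [[0, 0, 0], [0, 0, 0], 74], [[0, 0, 0], [0, 0, -25], 74], [[0, 0, 0], [0, 0, -40], 76], [[0, 0, 0], [0, 0, -40], 76], [[0, 0, 0], [0, 0, -10], 76]])

```text
time: 40.25
position: [0.4438, -0.4094, 0.1521]
tool_rot: [2.123, 2.301, -0.001]
ft_force: [-0.2, -1.0, -0.1]
grip_width: 0.871
```

```bash
python3 -c "
from h import *
go([.4755,-.129,.14],-6.5)
d=snap('top','t17');cv2.imwrite('pics/t17b.png',cv2.resize(d['frame'][150:310,240:440,::-1],None,fx=4,fy=3.7))
colfit(d,zr=(.038,.055));colfit(snap('side','s17'),zr=(.038,.055))"
```

```text
t 40.25 p [ 0.4438 -0.4094  0.1521] rv [ 2.123e+00  2.301e+00 -1.000e-03] F [-0.2 -1.  -0.1] g 0.871
shift tool mm [277.   54.1  10.1] rows 8.0
turn deg [ 0.43  0.45 11.11] shift in NEW axes [282.2  -0.3  12.1]
yaw 4.61 q [ 0.    0.35  0.85  1.71 -0.28  1.2   1.  ]
[299, 186, 9, 47, 87] [564. -87.] [  9. 148.] 87.6 zmax 0.0482
[305, 228, 13, 21, 149] [ 479. -129.] [26. 63.] 83.5 zmax 0.0445
[328, 230, 6, 32, 37] [ 465. -187.] [ 2. 98.] 87.1 zmax 0.0546
[245, 134, 56, 7, 215] [ 499. -190.] [  8. 171.] 88.2 zmax 0.0535
[270, 149, 21, 8, 124] [ 476. -127.] [30. 61.] 83.2 zmax 0.0454
```

View pics/t17b.png

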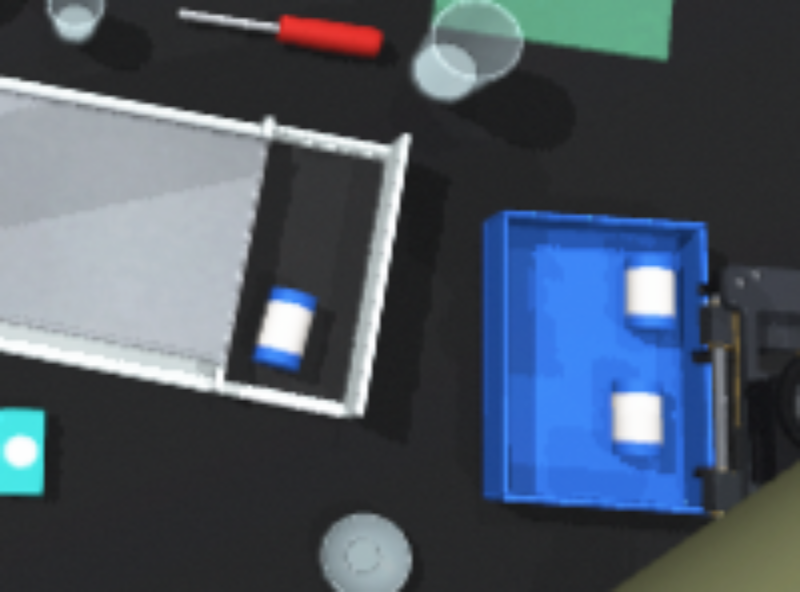

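Emit:
step_arm(rows=[[[0.4, 0.4, 5.6], [34, 7, 1], 74], [[0, 0, 5.5], [35, 3, 0], 74], [[0, 0, 0], [35, 0, 0], 74], [[0, 0, 0], [35, 0, 0], 74], [[0, 0, 0], [35, 0, 0], 74], [[0, 0, 0], [35, 0, 0], 74], [[0, 0, 0], [35, 0, 1], 74], [[0, 0, 0], [36, 0, 1], 74], [[0, 0, 0], [0, 0, 0], 74]])

```text
time: 41.1
position: [0.4708, -0.1194, 0.1348]
tool_rot: [-2.356, -2.065, 0.017]
ft_force: [1.2, 0.7, -0.5]
grip_width: 0.85
```

```bash
python3 -c "
from h import *
go([.4755,-.129,.065],-6.5)
"
```

```text
t 41.1 p [ 0.4708 -0.1194  0.1348] rv [-2.356 -2.065  0.017] F [ 1.2  0.7 -0.5] g 0.85
shift tool mm [-8.7  6.9 69.8] rows 2.0
turn deg [-0.79  0.14 -1.01] shift in NEW axes [-9.   5.8 69.8]
yaw -7.52 q [-0.55  0.05  0.76  1.98 -0.03  1.14  0.1 ]
```

Emit:
step_arm(rows=[[[-0.8, 0, -1], [-8, 7, 20], 74], [[0, 0, 0], [0, 0, 25], 74], [[0, 0, 0], [0, 0, 22], 74], [[0, 0, 0], [0, 0, 0], 74]])

```text
time: 41.43
position: [0.4757, -0.1226, 0.0624]
tool_rot: [-2.33, -2.105, 0.001]
ft_force: [-1.1, 0.7, -0.9]
grip_width: 0.852
```

```bash
python3 -c "
from h import *
go([.4755,-.129,.026],-6.5)
colfit(snap('wrist','w18'),zr=(.034,.052))
"
```

```text
t 41.43 p [ 0.4757 -0.1226  0.0624] rv [-2.330e+00 -2.105e+00  1.000e-03] F [-1.1  0.7 -0.9] g 0.852
shift tool mm [-6.4  0.5 36.4] rows 1.0
turn deg [-0.08 -0.01  0.7 ] shift in NEW axes [-6.4  0.5 36.4]
yaw -5.8 q [-0.51  0.17  0.76  2.05 -0.14  0.97  0.23]
[189, 157, 323, 31, 2162] [541. -86.] [ 10. 209.] 87.6 zmax 0.0465
[211, 216, 90, 42, 3412] [ 475. -129.] [32. 62.] 82.7 zmax 0.0427
[177, 302, 168, 26, 2246] [ 473. -188.] [  3. 121.] 87.6 zmax 0.0499
```

Emit:
step_arm(rows=[[[0, 0, 0.7], [-6, 0, 12], 74], [[0, 0, 0], [0, 0, 12], 74], [[0, 0, 0], [0, 0, 11], 74], [[0, 0, 0], [0, 0, 0], 74]])

```text
time: 41.82
position: [0.4771, -0.1297, 0.029]
tool_rot: [2.344, 2.089, 0.003]
ft_force: [-0.5, -0.1, -0.3]
grip_width: 0.849
```

```bash
python3 -c "
from h import *
go([.475,-.129,.026],-6.8)"
```

```text
t 41.82 p [ 0.4771 -0.1297  0.029 ] rv [2.344 2.089 0.003] F [-0.5 -0.1 -0.3] g 0.849
shift tool mm [ 0.4 -2.1  3. ] rows 1.0
turn deg [ 0.12 -0.03  0.21] shift in NEW axes [ 0.4 -2.1  3. ]
yaw -6.59 q [-0.47  0.24  0.75  2.07 -0.21  0.91  0.28]
```

Emit:
step_arm(grip_force=30, rows=[[[0, 0, 0], [0, -2, 2], 74], [[0, 0, 0], [0, 0, 0], 52], [[0, 0, 0], [0, 0, 0], 52], [[0, 0, 0], [0, 0, 0], 52], [[0, 0, 0], [0, 0, 0], 52]])

```text
time: 42.23
position: [0.4762, -0.1293, 0.0284]
tool_rot: [2.343, 2.089, 0.006]
ft_force: [-0.4, -0.9, -1.9]
grip_width: 0.712
```

Emit:
step_arm(rows=[[[0, 0, 0], [0, 0, -20], 52], [[0, 0, 0], [0, 0, -35], 52], [[0, 0, 0], [0, 0, -35], 52], [[0, 0, 0], [0, 0, -35], 52]])

```text
time: 42.57
position: [0.4693, -0.1283, 0.1508]
tool_rot: [-2.34, -2.085, 0.016]
ft_force: [0.5, 0.8, -1.3]
grip_width: 0.713
```

```bash
python3 -c "
from h import *
go([.488,-.343,.14],5)"
```

```text
t 42.57 p [ 0.4693 -0.1283  0.1508] rv [-2.34  -2.085  0.016] F [ 0.5  0.8 -1.3] g 0.713
shift tool mm [-211.1   43.4   10.8] rows 6.0
turn deg [ -0.72   0.07 -11.6 ] shift in NEW axes [-2.155e+02 -1.000e-01  1.080e+01]
yaw -6.6 q [-0.56  0.03  0.79  1.96 -0.02  1.17  0.12]
```

Emit:
step_arm(rows=[[[-0.7, 0, -6], [-34, 6, 0], 52], [[0, 0, -6], [-34, 3, 1], 52], [[0, 0, 0], [-34, 0, 1], 52], [[0, 0, 0], [-34, 0, 1], 52], [[0, 0, 0], [-34, 0, 1], 52], [[0, 0, 0], [-34, 0, 1], 52], [[0, 0, 0], [-5, 0, 1], 52], [[0, 0, 0], [0, 0, 0], 52]])

```text
time: 43.23
position: [0.4962, -0.3395, 0.1565]
tool_rot: [2.094, 2.318, 0.026]
ft_force: [-0.3, 1.0, -1.3]
grip_width: 0.708
```

```bash
python3 -c "
from h import *
go([.488,-.343,.05],5)"
```

```text
t 43.23 p [ 0.4962 -0.3395  0.1565] rv [2.094 2.318 0.026] F [-0.3  1.  -1.3] g 0.708
shift tool mm [ -2.4 -11.  106.3] rows 3.0
turn deg [1.37 0.1  0.82] shift in NEW axes [ -2.7  -8.4 106.5]
yaw 5.82 q [-0.18  0.34  0.9   1.72 -0.3   1.2   0.9 ]
```

Emit:
step_arm(rows=[[[1.4, 0, 0.8], [0, -10, 30], 52], [[0, 0, 0], [1, 0, 35], 52], [[0, 0, 0], [1, 0, 35], 52], [[0, 0, 0], [0, 0, 8], 52], [[0, 0, 0], [0, 0, 8], 52], [[0, 0, 0], [0, 0, 0], 52]])

```text
time: 43.73
position: [0.4898, -0.3351, 0.0397]
tool_rot: [2.117, 2.317, 0.005]
ft_force: [0.9, 0.7, -1.0]
grip_width: 0.707
```

```bash
python3 -c "
from h import *
go([.488,-.343,.029],5)"
```

```text
t 43.73 p [ 0.4898 -0.3351  0.0397] rv [2.117 2.317 0.005] F [ 0.9  0.7 -1. ] g 0.707
shift tool mm [-7.7 -2.5 10.7] rows 1.0
turn deg [0.26 0.04 0.17] shift in NEW axes [-7.7 -2.5 10.7]
yaw 5.17 q [-0.11  0.48  0.83  1.82 -0.41  1.02  0.97]
```

Emit:
step_arm(rows=[[[0, 0, 0], [-6, -2, 6], 52], [[0, 0, 0], [0, 0, 5], 52], [[0, 0, 0], [0, 0, 0], 52], [[0, 0, 0], [0, 0, 0], 74], [[0, 0, 0], [0, 0, 0], 74], [[0, 0, 0], [0, 0, 0], 74], [[0, 0, 0], [0, 0, 0], 74], [[0, 0, 0], [0, 0, -25], 74], [[0, 0, 0], [0, 0, -40], 76], [[0, 0, 0], [0, 0, -40], 76], [[0, 0, 0], [0, 0, -40], 76]])

```text
time: 44.65
position: [0.4865, -0.3394, 0.1769]
tool_rot: [-2.117, -2.319, -0.003]
ft_force: [0.9, 0.3, 0.0]
grip_width: 0.87
```

Emit:
step_arm(rows=[[[0, 0, 0], [25, 0, -30], 76], [[0, 0, 0], [35, 0, -10], 76], [[0, 0, 0], [35, 0, 0], 76], [[0, 0, 0], [35, 0, 0], 76], [[0, 0, 0], [0, 0, 0], 76], [[0, 0, 0], [0, 0, 0], 76], [[0, 0, 0], [0, 0, 0], 76]])

```text
time: 45.23
position: [0.4787, -0.2114, 0.2317]
tool_rot: [2.112, 2.3, 0.021]
ft_force: [-0.1, -0.7, -0.1]
grip_width: 0.876
```

```bash
python3 -c "
from h import *
st()
d=snap('top','t20');cv2.imwrite('pics/t20b.png',cv2.resize(d['frame'][:,:,::-1],(800,600)))
P=cloud(d);colfit(d,box=(.38,.6,-.45,-.3),zr=(.03,.048))
d=snap('side','s20');cv2.imwrite('pics/s20b.png',cv2.resize(d['frame'][:,:,::-1],(800,600)))
"
```

```text
t 45.23 p [ 0.4787 -0.2114  0.2317] rv [2.112 2.3   0.021] F [-0.1 -0.7 -0.1] g 0.876
```

View pics/t20b.png

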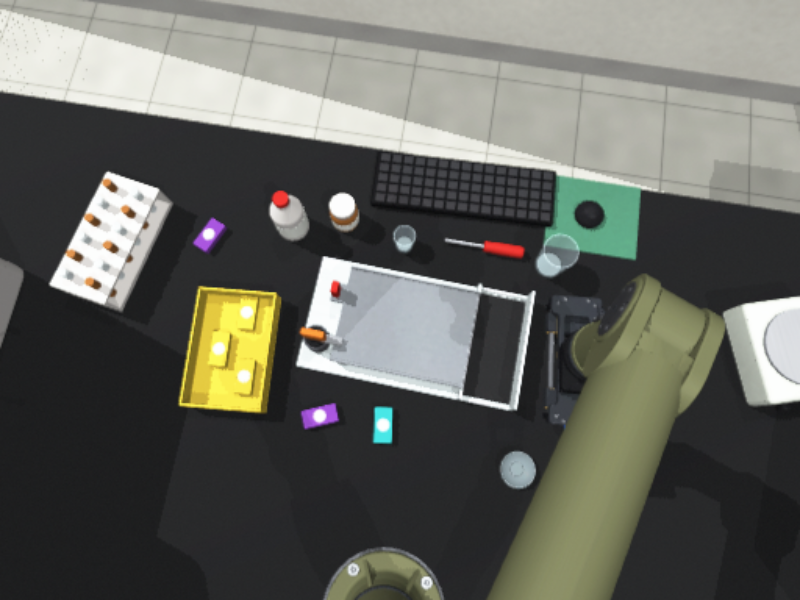

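View pics/s20b.png

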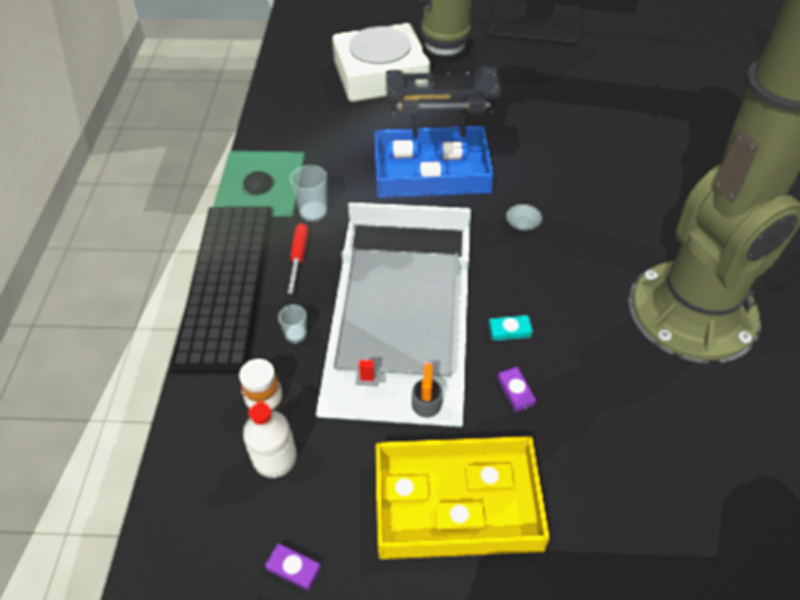

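```bash
python3 -c "
from h import *
d=dict(np.load('t20.npz'));P=cloud(d);hsv=cv2.cvtColor(d['frame'],cv2.COLOR_RGB2HSV);H,S,V=[hsv[...,i].astype(int) for i in range(3)]
h=np.array([.5375,-.0862]);a=np.radians(-2.2);e=np.array([[np.cos(a),np.sin(a)],[-np.sin(a),np.cos(a)]])
L=(P[...,:2]-h)@e.T
m=(abs(L[...,0])<.08)&(L[...,1]>.02)&(L[...,1]<.22);Q=L[m];c=np.polyfit(Q[:,1],P[m][:,2],1);print('tilt',c)
m=(abs(H-12)<7)&(S>150)&(P[...,2]>.09)&(P[...,2]<.11)&(P[...,0]<.6)&(P[...,1]<.3)&(P[...,1]>.1);print(cv2.minAreaRect((P[m][:,:2]*1000).astype(np.float32)))
order.close_job()"
```

```text
tilt [-0.00045283  0.04584764]
((492.80877685546875, 220.83602905273438), (46.23367691040039, 13.60505485534668), 86.80448913574219)
the job is handed in; nothing more can be done
```

The sorting job is finished and handed in at about 45 s of the 210 s allowed. `close_job` gave no verdict.

**What I did:**
- I turned the latch to free and lifted the board by its tab to about 0.28 rad. All three columns rolled into the trough and all three cassettes stayed on the board.
- I lowered the board and locked the latch straight away, before sorting, because step 2 was already done.
- I put the three cassettes in the yellow bin and the three columns in the blue bin.

**Last checks from the cameras:**
- **Board:** fitted tilt about 0.000 rad.
- **Latch:** the knob bar is back at its locked angle, within about 1°.
- **Bins:** three cassettes lie in the yellow bin and three columns in the blue bin. The side picture shows all three columns; in the top picture the arm hides the blue bin.
- **Bystanders:** glassware, bottles and screwdriver look to be in the same places as in the first picture. I compared by eye and did not measure.
- **Arm:** clear of everything, fingers open and empty.

**Faults and failed checks:**
- While I went down for the second column, a finger brushed the trough wall at about 11 N. I backed off and went down again.
- The last top-view fit for the columns found none because of the hidden bin, so their place rests on the side picture alone.

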